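# Sort and tip the studio's paint sticks

## Task

Tidy up the paint sticks after class: drop every short stub, including the one lying in the tilt tray, into the white pot, and gather every long stick on the tilt tray. Once the table is clear of them, lift the tray by its red handle until all the long sticks have slid into the blue tub, then lower it gently all the way down, without letting it drop. Leave the tape roll, the blue jar and the scraper where they are.

Things in the scene. Friction and masses are not known exactly. Their poses are not given: they have to be found in the camera images.
- stick0_mid (a point): centre of the teal long paint stick, a square bar 70 x 22 x 22 mm with a white paper sleeve round part of its length, about 40 g; its x axis runs along the 70 mm length. Lies on the table; may be absent in some runs
- stick1_mid (a point): centre of the lime green long paint stick, a square bar 70 x 22 x 22 mm with a white paper sleeve round part of its length, about 40 g; its x axis runs along the 70 mm length. Lies on the table; may be absent in some runs
- stick2_mid (a point): centre of the pink long paint stick, a square bar 70 x 22 x 22 mm with a white paper sleeve round part of its length, about 40 g; its x axis runs along the 70 mm length. Lies on the table; may be absent in some runs
- stick3_mid (a point): centre of the orange long paint stick, a square bar 70 x 22 x 22 mm with a white paper sleeve round part of its length, about 40 g; its x axis runs along the 70 mm length. Lies on the table; may be absent in some runs
- stick4_mid (a point): centre of the pale yellow long paint stick, a square bar 70 x 22 x 22 mm with a white paper sleeve round part of its length, about 40 g; its x axis runs along the 70 mm length. Lies on the table; may be absent in some runs
- stub0_mid (a point): centre of the blue paint-stick stub, a bare square bar 34 x 22 x 22 mm without a sleeve, about 20 g; its x axis runs along the 34 mm length. Lies on the table; may be absent in some runs
- stub1_mid (a point): centre of the brick red paint-stick stub, a bare square bar 34 x 22 x 22 mm without a sleeve, about 20 g; its x axis runs along the 34 mm length. Lies on the table; may be absent in some runs
- stub2_mid (a point): centre of the purple paint-stick stub, a bare square bar 34 x 22 x 22 mm without a sleeve, about 20 g; its x axis runs along the 34 mm length. Starts lying in the tilt tray, always present
- pot_in (a point): centre of the inner floor of the white round stub pot, an open ceramic cup that stands firm on the table, to the left or to the right: 85 mm high, 96 mm across the outside of the rim, walls 4 mm, narrowing a little downwards
- tray (a joint): angle of the aluminium tilt tray on its hinge, rad: 0 = lying down level on its rest, grows as the handle edge is lifted, end stop at 1.15. It has no catch and weighs about 0.5 kg (2 to 4 N to lift at the handle bar), so it falls back if let go. Sticks on it begin to slide at about 0.45 to 0.65 rad, and slide surely at 1.0
- tray_floor (a point): centre of the tray's inner floor; turns with the tray. x points along the tray from the handle edge to the open spout edge, y across the tray (along the hinge), z up out of the floor. The floor spans x -90 to +98 mm, y -74 to +74 mm, with walls 25 mm above the floor and 5 mm thick on three sides; the spout side (+x) is open. When down, the floor is 105 mm above the table
- tray_handle (a point): centre of the red handle bar on the tray's free edge, the edge towards the robot: a round bar 12 mm thick and 90 mm long along the tray's y axis, held by an arm at each end. When down it is 136 mm above the table, 6 mm above the wall tops and 37 mm clear of the outside of the tray's end wall. Turns with the tray; same axes as the tray floor
- tray_hinge (a point): middle of the tray's hinge line, under the spout edge; the line runs along the tray's y axis. The handle bar is 228 mm back (-x) from it and 36 mm above it
- tub_floor (a point): centre of the inner floor of the blue storage tub below the spout edge, fixed to the same stand as the tray. x, y as for the tray when down. Inside 180 mm (x) by 160 mm (y); floor 12 mm above the table, side wall tops 87 mm and far wall top 140 mm above the table; the near 25 mm reaches under the tray
- tape: roll of white tape lying flat on the table, 84 mm across, 25 mm high, origin at the centre of its underside; bystander
- jar: closed blue paint jar with a white lid, standing, 60 mm across, 70 mm high, origin at the centre of its underside; bystander
- scraper: dark red T-shaped hand scraper lying on the table, about 110 mm long, 110 mm wide and 30 mm high, origin under the middle of its length; bystander

How it is judged (in metres and radians):
On the way, in this order (a step that is already met when the one before it is completed fails the run):
1. every stub lies in the white pot and every long stick lies on the tray, the tray being down (horizontal distance between each of stub0_mid, stub1_mid, stub2_mid and pot_in below 0.046 m and z of stub0_mid in the frame of pot_in between 0 and 0.078 m and z of stub1_mid in the frame of pot_in between 0 and 0.078 m and z of stub2_mid in the frame of pot_in between 0 and 0.078 m and x of stick0_mid in the frame of tray_floor between -0.095 and 0.095 m and y of stick0_mid in the frame of tray_floor between -0.077 and 0.077 m and z of stick0_mid in the frame of tray_floor between 0 and 0.06 m and x of stick1_mid in the frame of tray_floor between -0.095 and 0.095 m and y of stick1_mid in the frame of tray_floor between -0.077 and 0.077 m and z of stick1_mid in the frame of tray_floor between 0 and 0.06 m and x of stick2_mid in the frame of tray_floor between -0.095 and 0.095 m and y of stick2_mid in the frame of tray_floor between -0.077 and 0.077 m and z of stick2_mid in the frame of tray_floor between 0 and 0.06 m and x of stick3_mid in the frame of tray_floor between -0.095 and 0.095 m and y of stick3_mid in the frame of tray_floor between -0.077 and 0.077 m and z of stick3_mid in the frame of tray_floor between 0 and 0.06 m and x of stick4_mid in the frame of tray_floor between -0.095 and 0.095 m and y of stick4_mid in the frame of tray_floor between -0.077 and 0.077 m and z of stick4_mid in the frame of tray_floor between 0 and 0.06 m and value of joint tray below 0.04 rad), for 0.2 s.
2. with the tray lifted (over 0.35 rad), every long stick has slid into the tub (x of stick0_mid in the frame of tub_floor between -0.093 and 0.093 m and y of stick0_mid in the frame of tub_floor between -0.082 and 0.082 m and z of stick0_mid in the frame of tub_floor between -0.002 and 0.075 m and x of stick1_mid in the frame of tub_floor between -0.093 and 0.093 m and y of stick1_mid in the frame of tub_floor between -0.082 and 0.082 m and z of stick1_mid in the frame of tub_floor between -0.002 and 0.075 m and x of stick2_mid in the frame of tub_floor between -0.093 and 0.093 m and y of stick2_mid in the frame of tub_floor between -0.082 and 0.082 m and z of stick2_mid in the frame of tub_floor between -0.002 and 0.075 m and x of stick3_mid in the frame of tub_floor between -0.093 and 0.093 m and y of stick3_mid in the frame of tub_floor between -0.082 and 0.082 m and z of stick3_mid in the frame of tub_floor between -0.002 and 0.075 m and x of stick4_mid in the frame of tub_floor between -0.093 and 0.093 m and y of stick4_mid in the frame of tub_floor between -0.082 and 0.082 m and z of stick4_mid in the frame of tub_floor between -0.002 and 0.075 m and value of joint tray above 0.35 rad), for 0.2 s.
3. the tray is lowered all the way down (value of joint tray below 0.04 rad), for 0.2 s.
At the end, for the whole second after the job is handed in: every long stick is inside the blue tub (its centre within the tub's walls and less than 75 mm above its floor), every stub is inside the white pot (centre below the rim), the tray is down (below 0.04 rad), all at rest (x of stick0_mid in the frame of tub_floor between -0.093 and 0.093 m and y of stick0_mid in the frame of tub_floor between -0.082 and 0.082 m and z of stick0_mid in the frame of tub_floor between -0.002 and 0.075 m and x of stick1_mid in the frame of tub_floor between -0.093 and 0.093 m and y of stick1_mid in the frame of tub_floor between -0.082 and 0.082 m and z of stick1_mid in the frame of tub_floor between -0.002 and 0.075 m and x of stick2_mid in the frame of tub_floor between -0.093 and 0.093 m and y of stick2_mid in the frame of tub_floor between -0.082 and 0.082 m and z of stick2_mid in the frame of tub_floor between -0.002 and 0.075 m and x of stick3_mid in the frame of tub_floor between -0.093 and 0.093 m and y of stick3_mid in the frame of tub_floor between -0.082 and 0.082 m and z of stick3_mid in the frame of tub_floor between -0.002 and 0.075 m and x of stick4_mid in the frame of tub_floor between -0.093 and 0.093 m and y of stick4_mid in the frame of tub_floor between -0.082 and 0.082 m and z of stick4_mid in the frame of tub_floor between -0.002 and 0.075 m and horizontal distance between each of stub0_mid, stub1_mid, stub2_mid and pot_in below 0.046 m and z of stub0_mid in the frame of pot_in between 0 and 0.078 m and z of stub1_mid in the frame of pot_in between 0 and 0.078 m and z of stub2_mid in the frame of pot_in between 0 and 0.078 m and value of joint tray below 0.04 rad and linear speed of each of stick0, stick1, stick2, stick3, stick4, stub0, stub1, stub2 below 0.05 m/s); the robot touches nothing.
It fails at once if the tape is shifted by more than 30 mm (distance of tape from where it was at the start of the episode above 0.03 m).
It fails at once if the jar is shifted by more than 30 mm (distance of jar from where it was at the start of the episode above 0.03 m).
It fails at once if the scraper is shifted by more than 30 mm (distance of scraper from where it was at the start of the episode above 0.03 m).
It fails at once if the tray is let fall or slammed down (faster than 2 rad/s downwards) (velocity of joint tray below -2 rad/s).
Of stick0, stick1, stick2, stick3, stick4 only 3 to 5 are there at a start; the rules pass over those that are not, and their reading is None.
Of stub0, stub1 only 1 to 2 are there at a start; the rules pass over those that are not, and their reading is None.
At some moment in a run one of stick0, stick1, stick2, stick3, stick4, stub0, stub1 may be knocked a few centimetres aside while the robot is not near it.
It also fails if it takes over 210 s, if anything falls off the work surface, if the arm or the gripper's body presses on something with over 40 N, if the wrist force passes 120 N, or if a joint passes its speed limit or range.

## Robot

A 6-joint arm with a two-finger parallel gripper is mounted at the origin on the work surface. World frame = base frame: x ahead of the robot, y to its left, z up, the work surface at z = 0. Lengths are in m, angles in degrees, forces in N, time in s.
With the tool pointing down it reaches from about 0.4 to 0.825 m from the base axis. Payload 7 kg.
Tool frame: the origin (TCP) lies on the centre line of the jaws, within the pads' length; the fingertips stand 11 mm ahead of it and the grasp point (between the pads) lies 8 mm behind it; z points along the fingers, y is the line along which they close (so a half turn about z gives the same grasp; the last joint's range is limited). The gripper opens to 88 mm and grips with 3 to 60 N. Pads are 19 mm wide; open, the fingers measure 130 mm over their backs; the gripper's body (78 mm by 193 mm) begins 47 mm behind the grasp point.
Start: joints at [-46.748, 20.546, 0.682, 0, -70.136, -16.507], TCP at [0.304, -0.603, 0.238] pointing down, gripper open.
Joint ranges: [-176.03, 176.03], [-82.01, 121.73], [-58.28, 71.71], [-173.87, 95.51], [-174.79, -0.11], [-173.66, 173.66]. Speed limits (degrees/s): [136.94, 136.94, 172.46, 180, 180, 180].

## Interface

Orientations are given as [roll, pitch, yaw] about the fixed x, y, z axes, in that order (R = Rz(yaw) Ry(pitch) Rx(roll)).
In Python, from plant import r, capture, camera_model, job gives the robot as it stands.
- The arm moves only by the tool drive_tool, never from a script. Its argument "increments" is a list that holds one entry, the list of rows, each a list of 5 numbers: the gripper's target within -1 to 1 (fully open at 1, half-way at 0, shut at -1), then the shift along the tool's x, y, z scaled (see below), then the turn about the tool's z scaled (see below). In form: [[[gripper, tx, ty, tz, roll], ...]]. A call has 1 to 5 rows; each row is the pose to reach, as a shift and turn from the pose commanded when the call began, along the tool's axes at that moment, turning the shorter way round; what a row does not reach only later rows make up. The controller multiplies each number of a shift by 120 mm and each number of a turn by 360 degrees. A row lasts 1/8 s, in which the tool goes at most 62.5 mm and 10.7 degrees, less where a joint would pass 70% of its speed; a pose out of reach is approached as far as the arm can. A call with a number of a shift or a turn outside -1 to 1 is refused whole. A call with a gripper value outside its range is refused whole. The fingers move at their own pace and stop on an object; "squeeze" is the grip in N (left out, the last holds). Time passes only in rows, so rows that repeat a pose let the fingers close. It gives the time, the measured TCP pose, the force, the opening and the grip force at its end, in the units of the state.
- r.get_state(): the state, without advancing time (a new reading comes with each control period).
- capture(name): name is "side" or "top" or "wrist"; returns the picture (400x640x3 uint8, red, green, blue); there is no depth.
- camera_model(name): a dict with "camera_matrix" (3x3 intrinsics, pixels), "k1" (the pictures are not rectified: a ray, as slopes to the right and down, at radius r is drawn at 1 + k1 r^2 times it, then the intrinsics apply), "rvec" (rotation vector, rad) and "tvec" (3), from world to camera coordinates, as OpenCV has them. Camera axes: x right, y down, z forward; pixel columns grow to the right and rows downward; lengths in m; the calibration is good to about 2 mm. A picture is of the moment at which its call begins: read the wrist's pose just before it. camera_model takes no time and is no camera call; for the wrist camera it gives the pose at the moment of the call.
- job.close_job(): hands the job in; it is judged then, once.
The state is a dict: "time_s": time; "joints": joint angles; "qd": joint speeds; "joint_torque": joint torques, N m; "tcp_pos": TCP position; "eef_rot": TCP orientation; "contact_force": force on the tool from outside, world axes, zero at the start; "moment": the same for the moment, N m; "gripper_width": finger opening in m; "gripper_force": force on a finger pad.
Only numpy, scipy, OpenCV 4.12 (cv2) and the standard library are available. Lean on these libraries where they do the work, as an engineer would, in place of code of your own. Each camera call takes 0.05 s, during which the arm holds its last target. There are 200 camera calls.

## Working session

There is one attempt and no reset: what is moved stays moved. The work goes in short steps, Python scripts to look and compute and a tool call to move; the robot and the scene stay as the last step left them, time stands still between calls to the robot, and variables do not carry over. Pictures are saved under pics/ and viewed, at most 14 in all, crops included, and the job is handed in when it is done.

Besides the shell and the picture viewer there is one more tool, called by a JSON object that holds its "fn" and its "kwargs", one argument or row to a line. drive_tool: Moves the arm, as the interface text tells. Its arguments: {"type":"object","properties":{"increments":{"type":"array"},"squeeze":{"type":"number"}},"required":["increments"]}

```bash
ls; mkdir -p pics; python3 - <<'E'
from plant import r,capture,camera_model,job
import cv2
for n in("top","side"):
    im=capture(n); cv2.imwrite(f"pics/{n}0.png",im[:,:,::-1]); m=camera_model(n); print(n,m)
print(r.get_state())
E
```

```text
pics
top {'camera_matrix': array([[401.46621462,   0.        , 324.02909263],
       [  0.        , 401.46621462, 204.41421834],
       [  0.        ,   0.        ,   1.        ]]), 'k1': -0.0030928635339431535, 'rvec': array([ 2.19001879, -2.18522666,  0.08168571]), 'tvec': array([-0.01107091,  0.56367058,  1.15052605])}
side {'camera_matrix': array([[460.68377307,   0.        , 321.52074858],
       [  0.        , 460.68377307, 194.1582749 ],
       [  0.        ,   0.        ,   1.        ]]), 'k1': -0.09566763323839228, 'rvec': array([ 0.71673046, -2.45184896,  1.36259083]), 'tvec': array([0.46748536, 0.26202075, 1.0841062 ])}
{'time_s': 0.1, 'joints': array([-4.67489000e+01,  2.05910204e+01,  6.40215970e-01, -1.82521516e-02,
       -7.01343826e+01, -1.65035870e+01]), 'qd': array([-0.01923652, -0.1309673 ,  0.20096812,  0.21201603, -0.03629577,
       -0.07191985]), 'joint_torque': array([-1.43083442e-03, -5.84160769e+01,  2.93749523e+01,  7.01551393e+00,
        1.01525907e-02, -8.25574352e-05]), 'tcp_pos': array([ 0.30356004, -0.60244041,  0.23668214]), 'eef_rot': array([ 1.79913448e+02, -7.74985479e-03, -1.53258696e+02]), 'contact_force': array([0.45868883, 0.63415262, 0.08026137]), 'moment': array([-0.03546028, -0.03776781, -0.003513  ]), 'gripper_force': 0.0, 'gripper_width': 0.08781000332246199}
```

View pics/top0.png

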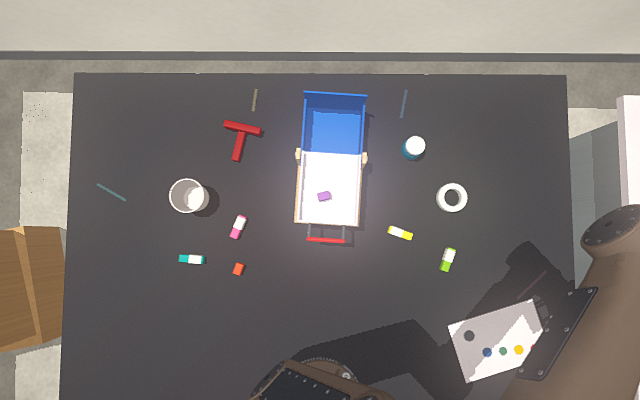

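View pics/side0.png

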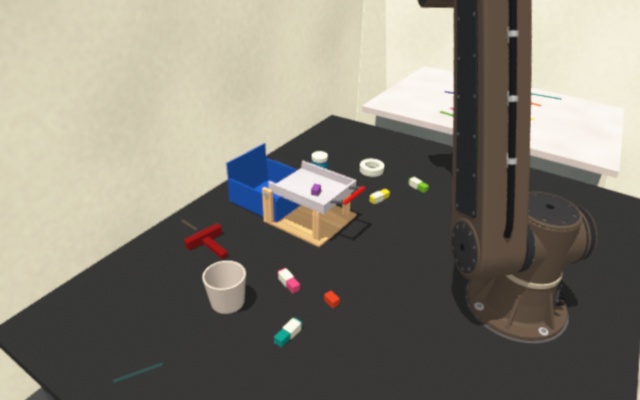

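```bash
cat > h.py <<'E'
from plant import r,capture,camera_model,job
import cv2, numpy as np
def px2w(m,uv,z):
    p=cv2.undistortPoints(np.array(uv,float).reshape(-1,1,2),m["camera_matrix"],np.array([m["k1"],0,0,0,0.])).reshape(-1,2)
    R=cv2.Rodrigues(m["rvec"])[0]; C=-R.T@m["tvec"].ravel()
    d=np.c_[p,np.ones(len(p))]@R
    return C+d*((z-C[2])/d[:,2])[:,None]
def snap(n,f=None):
    m=camera_model(n); im=capture(n)[:,:,::-1].copy()
    if f: cv2.imwrite(f"pics/{f}.png",im)
    return m,im
def blob(m,im,seed,z,thr=95):
    "centre, yaw (deg) of long axis and size of the bright blob round a seed pixel"
    u,v=seed; h=26; u0,v0=max(u-h,0),max(v-h,0)
    c=cv2.resize(im[v0:v+h,u0:u+h],None,fx=4,fy=4,interpolation=cv2.INTER_CUBIC)
    k=(c.max(2)>thr).astype(np.uint8)
    n,l=cv2.connectedComponents(k); lab=l[(v-v0)*4+2,(u-u0)*4+2]
    q=np.argwhere(l==lab)[:,::-1]/4.-.375+[u0,v0]
    w=px2w(m,q,z)[:,:2]; (cx,cy),(a,b),_=rect=cv2.minAreaRect((w*1e3).astype(np.float32))
    bx=cv2.boxPoints(rect); e=max(bx[1]-bx[0],bx[2]-bx[1],key=np.linalg.norm)
    return np.round([cx,cy,np.degrees(np.arctan2(e[1],e[0]))%180,max(a,b),min(a,b)],1)
def plan(wps,start=None):
    "wps: (x,y,z,yaw) in m/deg; prints per-call tool-frame units from the pose before"
    s=r.get_state(); p=np.r_[s["tcp_pos"],s["eef_rot"][2]] if start is None else np.array(start,float)
    for w in wps:
        w=np.array(w,float); d=w[:3]-p[:3]; dy=(w[3]-p[3]+180)%360-180
        n=max(1,int(np.ceil(np.abs(d).max()/.11)),int(np.ceil(abs(dy)/50)))
        for i in range(n):
            a=np.radians(p[3]); t=[np.cos(a)*d[0]+np.sin(a)*d[1],np.sin(a)*d[0]-np.cos(a)*d[1],-d[2]]
            print(np.round(np.r_[np.array(t)/n/.12,-dy/n/360],3).tolist(),end=" "); p=p+np.r_[d,dy]/n
        print("->",w, "j6~",round(w[3]-np.degrees(np.arctan2(w[1],w[0]))+90))
E
python3 - <<'E'
from h import *
m=camera_model("top"); im=cv2.imread("pics/top0.png")
for n,s,t in(("teal",(192,259),95),("pink",(238,227),95),("yel",(400,232),95),("green",(448,260),95),("brick",(238,269),95)): print(n,blob(m,im,s,.018,t))
print("pot rim", px2w(m,[(189,196)],.085))
print("handle",px2w(m,[(307,240),(344,241)],.136)); print("tray wall tops corners",px2w(m,[(302,152),(362,153),(294,224),(360,227)],.13))
print("purple",px2w(m,[(324,196)],.125))
c=[im[60:300,160:480]]; cv2.imwrite("pics/topz.png",cv2.resize(c[0],None,fx=2.5,fy=2.5,interpolation=cv2.INTER_CUBIC))
E
```

```text
teal [406.  374.1  87.6  77.4  28.6]
pink [499.2 241.5  90.1 151.7 150.2]
yel [ 485.7 -229.9   90.1  152.6  150.3]
green [ 406.3 -366.5  160.4   73.2   35.1]
brick [378.4 238.2 159.9  39.5  29. ]
pot rim [[0.58145725 0.36231177 0.085     ]]
handle [[ 0.46234213  0.03488389  0.136     ]
 [ 0.45993154 -0.06165226  0.136     ]]
tray wall tops corners [[ 0.69578659  0.04960458  0.13      ]
 [ 0.69355849 -0.1103123   0.13      ]
 [ 0.50409629  0.06951126  0.13      ]
 [ 0.49658053 -0.1041345   0.13      ]]
purple [[ 0.57869044 -0.00927209  0.125     ]]
```

View pics/topz.png

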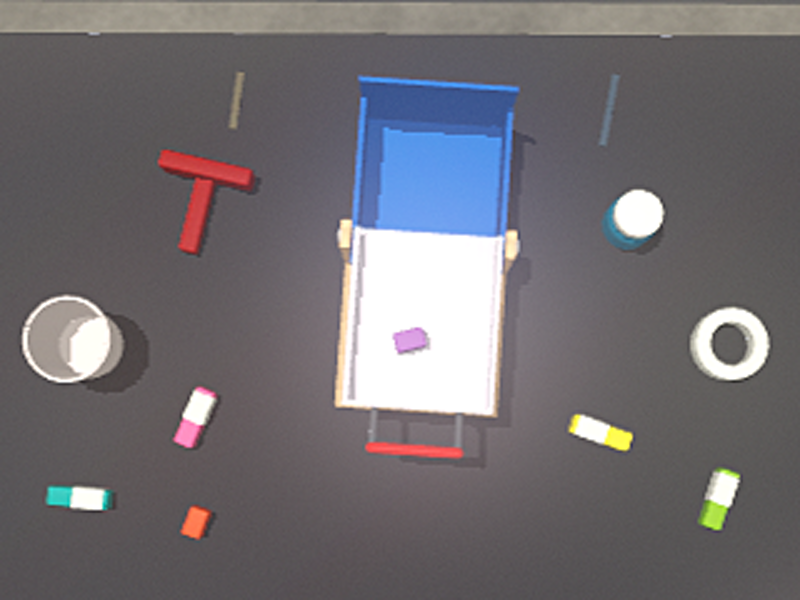

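```bash
python3 - <<'E'
from h import *
m=camera_model("top"); im=cv2.imread("pics/top0.png")
print(px2w(m,[(238.4,226.8),(400.4,232.8),(238.8,268.8),(324,196.4)],.02).round(4))
plan([(.406,-.366,.16,160)])
E
```

```text
[[ 0.498   0.2385  0.02  ]
 [ 0.4816 -0.2317  0.02  ]
 [ 0.3772  0.2353  0.02  ]
 [ 0.5871 -0.0097  0.02  ]]
[-0.55, 0.458, 0.213, 0.043] [-0.406, 0.589, 0.213, 0.043] [-0.233, 0.677, 0.213, 0.043] -> [  0.406  -0.366   0.16  160.   ] j6~ 292
```

{"fn": "drive_tool", "kwargs": {
  "increments": [
    [[1, -0.55, 0.458, 0.213, 0.043], [1, -0.55, 0.458, 0.213, 0.043]]
  ]
}}

```text
time_s: 0.35
tcp_pos: [0.3379, -0.5217, 0.2106]
eef_rot: [179.9, -0.0, -169.0]
contact_force: [1.1, -0.3, 0.5]
gripper_width: 0.0877
gripper_force: 0.0
```

{"fn": "drive_tool", "kwargs": {
  "increments": [
    [[1, -0.406, 0.589, 0.213, 0.043], [1, -0.406, 0.589, 0.213, 0.043]]
  ]
}}

```text
time_s: 0.6
tcp_pos: [0.372, -0.4428, 0.1854]
eef_rot: [179.9, -0.1, 175.6]
contact_force: [1.6, -0.2, 0.6]
gripper_width: 0.0875
gripper_force: 0.0
```

{"fn": "drive_tool", "kwargs": {
  "increments": [
    [[1, -0.233, 0.677, 0.213, 0.043], [1, -0.233, 0.677, 0.213, 0.043], [1, -0.233, 0.677, 0.213, 0.043], [1, -0.233, 0.677, 0.213, 0.043]]
  ]
}}

```text
time_s: 1.1
tcp_pos: [0.4059, -0.3664, 0.161]
eef_rot: [-180.0, 0.0, 160.4]
contact_force: [0.1, -0.8, 0.3]
gripper_width: 0.0877
gripper_force: 0.0
```

```bash
python3 - <<'E'
from h import *
_,t=snap("top"); m,w=snap("wrist"); s=r.get_state(); print(s["tcp_pos"],s["eef_rot"],s["joints"])
cv2.imwrite("pics/w1.png",np.vstack([cv2.resize(t[200:,300:],None,fx=1.5,fy=1.5)[:, :510],cv2.resize(w,(510,300))])[:600])
cv2.imwrite("pics/w1full.png",w)
R=cv2.Rodrigues(m["rvec"])[0]; print("green expected px",cv2.projectPoints(np.array([[.406,-.366,.02]]),m["rvec"],m["tvec"],m["camera_matrix"],np.array([m["k1"],0,0,0]))[0])
E
```

```text
[ 0.40565599 -0.36687903  0.16104706] [-1.79992488e+02  1.44852574e-02  1.60303482e+02] [-2.15931254e+01  1.22243750e+01 -2.16941076e+01  8.47084631e-03
 -5.60667918e+01 -8.81081208e+01]
green expected px [[[315.45595679 192.87198041]]]
```

View pics/w1.png

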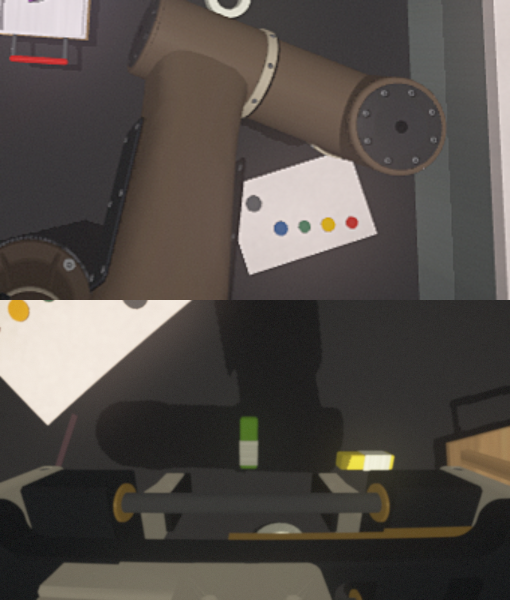

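{"fn": "drive_tool", "kwargs": {
  "increments": [
    [[1, 0, 0, 0.45, 0], [1, 0, 0, 0.9, 0], [1, 0, 0, 0.9, 0]]
  ]
}}

```text
time_s: 1.58
tcp_pos: [0.4027, -0.3657, 0.0497]
eef_rot: [180.0, -0.5, 160.2]
contact_force: [-0.2, 0.4, 0.5]
gripper_width: 0.0876
gripper_force: 0.0
```

{"fn": "drive_tool", "kwargs": {
  "increments": [
    [[1, 0, 0, 0.33, 0], [1, 0, 0, 0.33, 0], [-1, 0, 0, 0.33, 0], [-1, 0, 0, 0.33, 0], [-1, 0, 0, 0.33, 0]]
  ],
  "squeeze": 15
}}

```text
time_s: 2.2
tcp_pos: [0.4063, -0.3664, 0.0145]
eef_rot: [-180.0, 0.1, 160.3]
contact_force: [-0.1, -0.7, 0.4]
gripper_width: 0.0629
gripper_force: 0.0
```

{"fn": "drive_tool", "kwargs": {
  "increments": [
    [[-1, 0, 0, 0, 0], [-1, 0, 0, 0, 0], [-1, 0, 0, 0, 0]]
  ]
}}

```text
time_s: 2.58
tcp_pos: [0.4058, -0.3662, 0.0133]
eef_rot: [-180.0, -0.0, 160.3]
contact_force: [0.2, 0.1, 0.1]
gripper_width: 0.0328
gripper_force: 0.0
```

```bash
python3 - <<'E'
from h import *
T=np.array([.599,-.0165])
plan([(.406,-.366,.12,160),(.406,-.366,.22,160),(T[0]+.04,T[1]-.032,.22,178.8),(T[0]+.04,T[1]-.032,.128,178.8)])
E
```

```text
[-0.002, 0.002, -0.889, 0.001] -> [ 4.06e-01 -3.66e-01  1.20e-01  1.60e+02] j6~ 292
[0.0, 0.0, -0.833, -0.0] -> [  0.406  -0.366   0.22  160.   ] j6~ 292
[-0.307, 1.05, -0.0, -0.017] [-0.419, 1.01, -0.0, -0.017] [-0.527, 0.959, -0.0, -0.017] -> [ 6.390e-01 -4.850e-02  2.200e-01  1.788e+02] j6~ 273
[-0.0, -0.0, 0.767, 0.0] -> [ 6.390e-01 -4.850e-02  1.280e-01  1.788e+02] j6~ 273
```

{"fn": "drive_tool", "kwargs": {
  "increments": [
    [[-1, 0, 0, 0, 0], [-1, 0, 0, 0, 0], [-1, 0, 0, -0.3, 0], [-1, 0, 0, -0.9, 0], [-1, 0, 0, -0.9, 0]]
  ]
}}

```text
time_s: 3.2
tcp_pos: [0.408, -0.3674, 0.1256]
eef_rot: [-179.9, 0.4, 160.3]
contact_force: [0.1, 0.5, -0.4]
gripper_width: 0.0217
gripper_force: 15.0
```

{"fn": "drive_tool", "kwargs": {
  "increments": [
    [[-1, 0, 0, -0.5, -0.026], [-1, 0, 0, -0.9, -0.052], [-1, 0, 0, -0.9, -0.052]]
  ]
}}

```text
time_s: 3.58
tcp_pos: [0.4075, -0.3671, 0.2329]
eef_rot: [-179.8, 0.4, 179.1]
contact_force: [-0.7, 0.7, -0.9]
gripper_width: 0.0218
gripper_force: 15.0
```

```bash
sed -i 's/np.abs(d).max()\/.11/np.linalg.norm(d)\/.119/' h.py; python3 - <<'E'
from h import *
T=np.array([.599,-.0165]); print(r.get_state()["gripper_width"])
plan([(T[0]+.04,T[1]-.032,.22,178.8),(T[0]+.04,T[1]-.032,.128,178.8)])
E
```

```text
0.02176836750695527
[-0.472, 0.671, 0.027, 0.0] [-0.471, 0.672, 0.027, 0.0] [-0.47, 0.672, 0.027, 0.0] [-0.469, 0.673, 0.027, 0.0] -> [ 6.390e-01 -4.850e-02  2.200e-01  1.788e+02] j6~ 273
[-0.0, -0.0, 0.767, -0.0] -> [ 6.390e-01 -4.850e-02  1.280e-01  1.788e+02] j6~ 273
```

{"fn": "drive_tool", "kwargs": {
  "increments": [
    [[-1, -0.472, 0.671, 0.027, 0], [-1, -0.472, 0.671, 0.027, 0]]
  ]
}}

```text
time_s: 3.82
tcp_pos: [0.4639, -0.2851, 0.2245]
eef_rot: [179.9, -0.1, 178.9]
contact_force: [0.6, 0.3, 0.2]
gripper_width: 0.0222
gripper_force: 15.0
```

{"fn": "drive_tool", "kwargs": {
  "increments": [
    [[-1, -0.472, 0.671, 0.027, 0], [-1, -0.472, 0.671, 0.027, 0]]
  ]
}}

```text
time_s: 4.08
tcp_pos: [0.5223, -0.2049, 0.221]
eef_rot: [180.0, -0.1, 179.0]
contact_force: [0.4, -0.7, -0.4]
gripper_width: 0.0218
gripper_force: 15.0
```

{"fn": "drive_tool", "kwargs": {
  "increments": [
    [[-1, -0.472, 0.671, 0.027, 0], [-1, -0.472, 0.671, 0.027, 0]]
  ]
}}

```text
time_s: 4.32
tcp_pos: [0.5803, -0.1253, 0.2176]
eef_rot: [180.0, -0.1, 179.0]
contact_force: [-0.2, -0.4, -0.2]
gripper_width: 0.022
gripper_force: 15.0
```

{"fn": "drive_tool", "kwargs": {
  "increments": [
    [[-1, -0.472, 0.671, 0.027, 0], [-1, -0.472, 0.671, 0.027, 0], [-1, -0.472, 0.671, 0.027, 0]]
  ]
}}

```text
time_s: 4.7
tcp_pos: [0.6382, -0.0458, 0.2135]
eef_rot: [-180.0, -0.2, 179.1]
contact_force: [-0.7, -0.3, -0.9]
gripper_width: 0.0218
gripper_force: 15.0
```

```bash
python3 - <<'E'
from h import *
_,t=snap("top"); m,w=snap("wrist"); s=r.get_state(); print(s["tcp_pos"],s["eef_rot"],s["joints"])
cv2.imwrite("pics/w2.png",np.vstack([cv2.resize(t,(560,350))[100:],cv2.resize(w,(560,350))]))
E
```

```text
[ 0.63702559 -0.04779302  0.21447171] [-1.79982699e+02 -1.62365124e-01  1.79019630e+02] [ 1.31678033e+01  1.81218478e+01 -5.93336434e+00 -2.50582529e-02
 -6.61064588e+01 -1.04137967e+02]
```

View pics/w2.png

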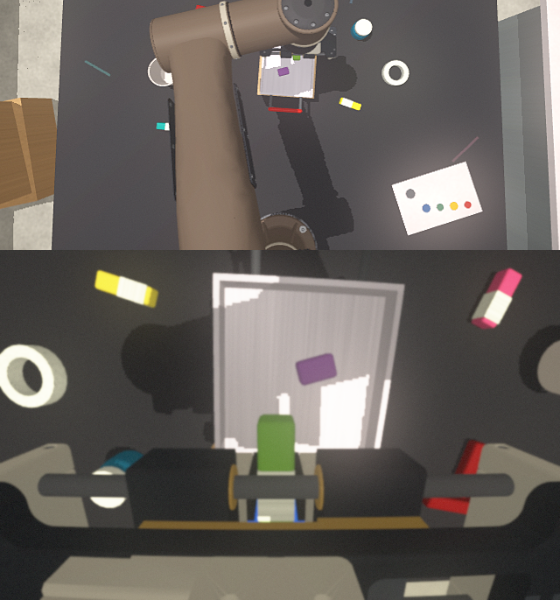

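{"fn": "drive_tool", "kwargs": {
  "increments": [
    [[-1, 0, 0, 0.4, 0], [-1, 0, 0, 0.75, 0], [-1, 0, 0, 0.75, 0]]
  ]
}}

```text
time_s: 5.18
tcp_pos: [0.6346, -0.0494, 0.1229]
eef_rot: [-179.9, -0.4, 178.9]
contact_force: [-0.8, -0.6, -0.6]
gripper_width: 0.0219
gripper_force: 15.0
```

{"fn": "drive_tool", "kwargs": {
  "increments": [
    [[-0.2, 0, 0, 0, 0], [-0.2, 0, 0, 0, 0], [-0.2, 0, 0, 0, 0]]
  ]
}}

```text
time_s: 5.55
tcp_pos: [0.6385, -0.048, 0.128]
eef_rot: [180.0, 0.1, 179.0]
contact_force: [-0.5, -0.0, -1.0]
gripper_width: 0.0347
gripper_force: 0.0
```

{"fn": "drive_tool", "kwargs": {
  "increments": [
    [[-0.2, 0, 0, -0.3, 0], [0.3, 0, 0, -0.8, 0], [0.3, 0, 0, -0.8, 0]]
  ]
}}

```text
time_s: 5.92
tcp_pos: [0.6408, -0.0479, 0.229]
eef_rot: [179.9, 0.6, 179.1]
contact_force: [0.4, -0.6, -0.3]
gripper_width: 0.0494
gripper_force: 0.0
```

```bash
python3 - <<'E'
from h import *
m,w=snap("wrist"); s=r.get_state(); print(s["tcp_pos"],s["eef_rot"])
cv2.imwrite("pics/w3.png",w)
_,t=snap("top","t3")
hsv=cv2.cvtColor(w,cv2.COLOR_BGR2HSV); k=cv2.inRange(hsv,(125,60,40),(155,255,255))
n,l,st,c=cv2.connectedComponentsWithStats(k); i=1+st[1:,4].argmax(); print(st[i],c[i],px2w(m,[c[i]],.124))
q=np.argwhere(l==i)[:,::-1].astype(float); print(cv2.minAreaRect((px2w(m,q,.126)[:,:2]*1e3).astype(np.float32)))
E
```

```text
[ 0.63922208 -0.04774007  0.22594304] [179.9289045    0.36079922 179.03947781]
[339 113  42  32 952] [359.71218487 128.75      ] [[ 0.57857546 -0.00911352  0.124     ]]
((578.7633056640625, -9.39059829711914), (20.135208129882812, 32.2596549987793), 14.123883247375488)
```

View pics/w3.png

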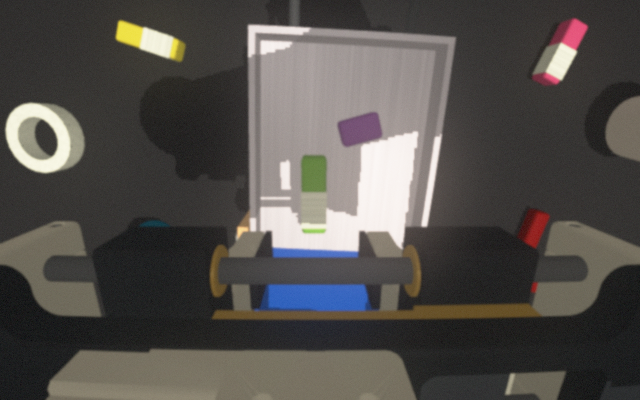

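```bash
python3 - <<'E'
from h import *
plan([(.5787,-.0092,.21,-76)],start=(.639,-.0477,.224,179))
plan([(.5787,-.0092,.119,-76),(.5787,-.0092,.22,-76)],start=(.5787,-.0092,.21,-76))
plan([(.5787,-.0092,.22,-76),(.581,.362,.19,-76),(.581,.362,.088,-76)],start=(.5787,-.0092,.22,-76))
E
```

```text
[0.169, 0.104, 0.039, -0.097] [0.079, 0.182, 0.039, -0.097] [-0.04, 0.195, 0.039, -0.097] -> [ 5.787e-01 -9.200e-03  2.100e-01 -7.600e+01] j6~ 15
[0.0, -0.0, 0.758, -0.0] -> [ 5.787e-01 -9.200e-03  1.190e-01 -7.600e+01] j6~ 15
[0.0, -0.0, -0.842, -0.0] -> [ 5.787e-01 -9.200e-03  2.200e-01 -7.600e+01] j6~ 15
[0.0, -0.0, -0.0, -0.0] -> [ 5.787e-01 -9.200e-03  2.200e-01 -7.600e+01] j6~ 15
[-0.749, -0.192, 0.062, -0.0] [-0.749, -0.192, 0.062, -0.0] [-0.749, -0.192, 0.062, -0.0] [-0.749, -0.192, 0.062, -0.0] -> [  0.581   0.362   0.19  -76.   ] j6~ -18
[0.0, -0.0, 0.85, -0.0] -> [  0.581   0.362   0.088 -76.   ] j6~ -18
```

{"fn": "drive_tool", "kwargs": {
  "increments": [
    [[0.14, 0.169, 0.104, 0.039, -0.097], [0.14, 0.169, 0.104, 0.039, -0.097], [0.14, 0.169, 0.104, 0.039, -0.097], [0.14, 0.169, 0.104, 0.039, -0.097]]
  ]
}}

```text
time_s: 6.52
tcp_pos: [0.617, -0.0351, 0.2165]
eef_rot: [179.9, -0.1, -145.8]
contact_force: [-0.1, -1.1, 0.2]
gripper_width: 0.0497
gripper_force: 0.0
```

{"fn": "drive_tool", "kwargs": {
  "increments": [
    [[0.14, 0.079, 0.182, 0.039, -0.097], [0.14, 0.079, 0.182, 0.039, -0.097], [0.14, 0.079, 0.182, 0.039, -0.097], [0.14, 0.079, 0.182, 0.039, -0.097]]
  ]
}}

```text
time_s: 7.02
tcp_pos: [0.5969, -0.0224, 0.2118]
eef_rot: [179.9, -0.1, -110.9]
contact_force: [-0.4, -0.5, -0.5]
gripper_width: 0.0503
gripper_force: 0.0
```

{"fn": "drive_tool", "kwargs": {
  "increments": [
    [[0.14, -0.04, 0.195, 0.039, -0.097], [0.14, -0.04, 0.195, 0.039, -0.097], [0.14, -0.04, 0.195, 0.039, -0.097], [0.14, -0.04, 0.195, 0.039, -0.097], [0.14, -0.04, 0.195, 0.039, -0.097]]
  ]
}}

```text
time_s: 7.65
tcp_pos: [0.577, -0.0095, 0.2073]
eef_rot: [179.9, 0.0, -76.2]
contact_force: [0.3, 0.2, 0.0]
gripper_width: 0.0503
gripper_force: 0.0
```

{"fn": "drive_tool", "kwargs": {
  "increments": [
    [[0.14, 0, 0, 0.35, 0], [0.14, 0, 0, 0.6, 0], [0.14, 0, 0, 0.735, 0], [0.14, 0, 0, 0.735, 0], [-1, 0, 0, 0.735, 0]]
  ],
  "squeeze": 15
}}

```text
time_s: 8.28
tcp_pos: [0.5783, -0.0093, 0.1211]
eef_rot: [-179.9, -0.0, -76.2]
contact_force: [-0.3, -0.2, 0.2]
gripper_width: 0.0447
gripper_force: 0.0
```

{"fn": "drive_tool", "kwargs": {
  "increments": [
    [[-1, 0, 0, 0, 0], [-1, 0, 0, 0, 0], [-1, 0, 0, 0, 0], [-1, 0, 0, -0.4, 0], [-1, 0, 0, -0.84, 0]]
  ]
}}

```text
time_s: 8.9
tcp_pos: [0.5769, -0.0096, 0.2214]
eef_rot: [179.9, -0.0, -76.2]
contact_force: [1.8, 0.1, -0.2]
gripper_width: 0.0216
gripper_force: 15.0
```

{"fn": "drive_tool", "kwargs": {
  "increments": [
    [[-1, -0.749, -0.192, 0.0, 0], [-1, -0.749, -0.192, 0.0, 0]]
  ]
}}

```text
time_s: 9.15
tcp_pos: [0.5787, 0.0852, 0.2219]
eef_rot: [-179.9, 0.0, -76.2]
contact_force: [0.4, -0.7, -0.6]
gripper_width: 0.0218
gripper_force: 15.0
```

{"fn": "drive_tool", "kwargs": {
  "increments": [
    [[-1, -0.749, -0.192, 0.0, 0], [-1, -0.749, -0.192, 0.0, 0]]
  ]
}}

```text
time_s: 9.4
tcp_pos: [0.5793, 0.1786, 0.221]
eef_rot: [-180.0, 0.0, -76.1]
contact_force: [1.0, -1.1, 0.0]
gripper_width: 0.0217
gripper_force: 15.0
```

{"fn": "drive_tool", "kwargs": {
  "increments": [
    [[-1, -0.749, -0.192, 0.0, 0], [-1, -0.749, -0.192, 0.0, 0]]
  ]
}}

```text
time_s: 9.65
tcp_pos: [0.5802, 0.2715, 0.2207]
eef_rot: [180.0, 0.0, -76.1]
contact_force: [0.8, -0.8, 0.3]
gripper_width: 0.0221
gripper_force: 15.0
```

{"fn": "drive_tool", "kwargs": {
  "increments": [
    [[-1, -0.749, -0.192, 0.0, 0], [-1, -0.749, -0.192, 0.0, 0], [-1, -0.749, -0.192, 0.0, 0]]
  ]
}}

```text
time_s: 10.02
tcp_pos: [0.5809, 0.3636, 0.2199]
eef_rot: [179.9, -0.0, -76.1]
contact_force: [-0.5, -0.5, -0.6]
gripper_width: 0.022
gripper_force: 15.0
```

```bash
python3 - <<'E'
from h import *
m,w=snap("wrist"); s=r.get_state(); print(s["tcp_pos"],s["eef_rot"],s["joints"])
cv2.imwrite("pics/w4.png",w)
E
```

```text
[0.58100549 0.36223453 0.22013225] [ 1.79935376e+02 -3.69651616e-02 -7.61459999e+01] [ 4.82067396e+01  2.20755249e+01  6.82621714e-01 -6.38569918e-03
 -6.86813080e+01 -3.43504349e+01]
```

View pics/w4.png

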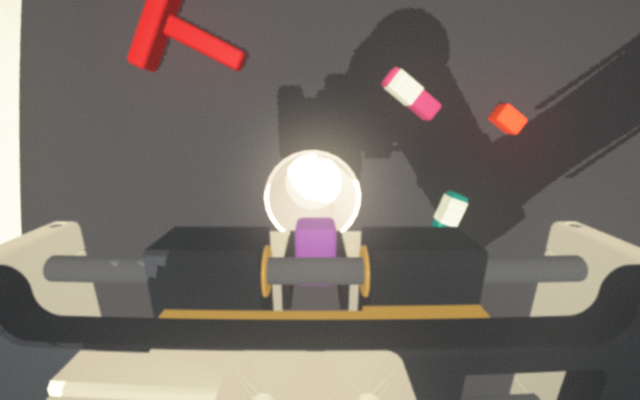

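```bash
python3 - <<'E'
from h import *
m=camera_model("wrist"); im=cv2.imread("pics/w4.png")
print("pot",px2w(m,[(264,198),(362,198),(313,150)],.085).round(4))
for n,u,hs in(("brick",[(508,118)],0),("pink",[(411,94)],0),("teal",[(451,210)],0)): print(n,px2w(m,u,.018).round(4))
print(blob(m,im,(508,118),.018,130))
E
```

```text
pot [[0.6287 0.3789 0.085 ]
 [0.5344 0.3557 0.085 ]
 [0.5928 0.3215 0.085 ]]
brick [[0.3796 0.2366 0.018 ]]
pink [[0.499  0.2403 0.018 ]]
teal [[0.4061 0.3586 0.018 ]]
[379.7 237.6 159.8  45.2  30.7]
```

{"fn": "drive_tool", "kwargs": {
  "increments": [
    [[-1, -0.035, 0, 0.4, 0], [-1, -0.035, 0, 0.8, 0], [-1, -0.035, 0, 0.8, 0]]
  ]
}}

```text
time_s: 10.45
tcp_pos: [0.5785, 0.3627, 0.1213]
eef_rot: [179.6, -0.2, -76.3]
contact_force: [-0.2, 0.1, 0.4]
gripper_width: 0.0219
gripper_force: 15.0
```

{"fn": "drive_tool", "kwargs": {
  "increments": [
    [[-1, 0, 0, 0.2, 0], [-1, 0, 0, 0.31, 0], [-0.2, 0, 0, 0.31, 0], [-0.2, 0, 0, 0.31, 0], [-0.2, 0, 0, 0.31, 0]]
  ]
}}

```text
time_s: 11.08
tcp_pos: [0.5809, 0.3662, 0.0889]
eef_rot: [-179.9, 0.0, -76.2]
contact_force: [0.8, -0.6, 0.1]
gripper_width: 0.0347
gripper_force: 0.0
```

{"fn": "drive_tool", "kwargs": {
  "increments": [
    [[-0.2, 0, 0, 0, 0], [-0.2, 0, 0, -0.4, 0], [0.14, 0, 0, -0.9, 0], [0.14, 0, 0, -0.9, 0]]
  ]
}}

```text
time_s: 11.58
tcp_pos: [0.5828, 0.3676, 0.2024]
eef_rot: [-179.5, 0.3, -76.2]
contact_force: [-0.3, 1.1, -0.6]
gripper_width: 0.0474
gripper_force: 0.0
```

```bash
python3 - <<'E'
from h import *
m,w=snap("wrist","w5"); 
hsv=cv2.cvtColor(w,cv2.COLOR_BGR2HSV); print("purple px",np.argwhere(cv2.inRange(hsv,(125,60,40),(155,255,255))).mean(0))
p=r.get_state()
print(p["tcp_pos"],p["eef_rot"])
plan([(.3797,.2375,.13,-20),(.3797,.2375,.0135,-20),(.3797,.2375,.11,-20)])
E
```

```text
purple px [168.32954545 320.27272727]
[0.58139844 0.36677912 0.19905691] [-1.79715042e+02  1.75205729e-01 -7.62035452e+01]
[0.215, 0.63, 0.192, -0.052] [0.001, 0.665, 0.192, -0.052] [-0.212, 0.631, 0.192, -0.052] -> [  0.3797   0.2375   0.13   -20.    ] j6~ 38
[-0.0, -0.0, 0.971, -0.0] -> [ 3.797e-01  2.375e-01  1.350e-02 -2.000e+01] j6~ 38
[0.0, -0.0, -0.804, -0.0] -> [  0.3797   0.2375   0.11   -20.    ] j6~ 38
```

{"fn": "drive_tool", "kwargs": {
  "increments": [
    [[0.36, 0.215, 0.63, 0.15, -0.052], [0.36, 0.215, 0.63, 0.15, -0.052]]
  ]
}}

```text
time_s: 11.88
tcp_pos: [0.5098, 0.32, 0.1754]
eef_rot: [179.7, -0.0, -57.2]
contact_force: [0.0, 1.0, 0.0]
gripper_width: 0.0589
gripper_force: 0.0
```

{"fn": "drive_tool", "kwargs": {
  "increments": [
    [[0.36, 0.001, 0.665, 0.15, -0.052], [0.36, 0.001, 0.665, 0.15, -0.052]]
  ]
}}

```text
time_s: 12.12
tcp_pos: [0.4426, 0.2768, 0.1578]
eef_rot: [179.8, 0.1, -38.5]
contact_force: [1.2, 0.6, 1.4]
gripper_width: 0.0595
gripper_force: 0.0
```

{"fn": "drive_tool", "kwargs": {
  "increments": [
    [[0.36, -0.212, 0.631, 0.15, -0.052], [0.36, -0.212, 0.631, 0.15, -0.052], [0.36, -0.212, 0.631, 0.15, -0.052], [0.36, -0.212, 0.631, 0.15, -0.052]]
  ]
}}

```text
time_s: 12.62
tcp_pos: [0.3792, 0.2372, 0.1418]
eef_rot: [-180.0, -0.0, -20.2]
contact_force: [0.5, 1.4, 1.2]
gripper_width: 0.0596
gripper_force: 0.0
```

```bash
cat >> h.py <<'E'
HUE=dict(brick=(2,14),teal=(80,98),pink=(155,178),yel=(22,34),green=(35,60),purple=(125,155))
def find(n,cam="wrist",z=.018,f=None,sleeve=True):
    "coloured part (plus bright sleeve pixels touching it) -> centre mm, axis deg, size"
    m,w=snap(cam,f); hsv=cv2.cvtColor(w,cv2.COLOR_BGR2HSV); a,b=HUE[n]
    k=cv2.inRange(hsv,(a,110,60),(b,255,255)); 
    if sleeve: k|=cv2.inRange(hsv,(0,0,120),(180,70,255))
    c=cv2.inRange(hsv,(a,110,60),(b,255,255)); nn,l,st,ce=cv2.connectedComponentsWithStats(c)
    i=1+st[1:,4].argmax(); print(n,"colour px",st[i],ce[i].round(1),"w",px2w(m,[ce[i]],z).round(4))
    k=cv2.morphologyEx(k,cv2.MORPH_CLOSE,np.ones((3,3))); _,l2=cv2.connectedComponents(k)
    lab=np.bincount(l2[l==i]).argmax(); q=np.argwhere(l2==lab)[:,::-1].astype(float)
    rc=cv2.minAreaRect((px2w(m,q,z)[:,:2]*1e3).astype(np.float32)); bx=cv2.boxPoints(rc)
    e=max(bx[1]-bx[0],bx[2]-bx[1],key=np.linalg.norm)
    print("  rect",np.round(rc[0],1),np.round(rc[1],1),"axis",round(float(np.degrees(np.arctan2(e[1],e[0]))%180),1))
E
python3 - <<'E'
from h import *
find("brick",sleeve=False,f="w6"); s=r.get_state(); print(s["tcp_pos"],s["eef_rot"],s["joints"])
E
```

```text
brick colour px [304 178  25  40 970] [316.  197.5] w [[0.378  0.2372 0.018 ]]
  rect [377.7 237.4] [23.2 38.4] axis 159.8
[0.37935434 0.23731671 0.14172638] [-1.79986277e+02 -1.39005253e-02 -2.01701464e+01] [ 5.74197575e+01  4.05541505e+00 -3.46920127e+01  1.36284219e-02
 -5.12361833e+01  1.24015664e+01]
```

{"fn": "drive_tool", "kwargs": {
  "increments": [
    [[0.36, 0, 0, 0.4, 0], [0.36, 0, 0, 0.7, 0], [0.36, 0, 0, 0.7, 0]]
  ]
}}

```text
time_s: 13.05
tcp_pos: [0.3781, 0.2353, 0.0555]
eef_rot: [179.7, 0.1, -20.2]
contact_force: [-1.1, -0.7, 0.3]
gripper_width: 0.0597
gripper_force: 0.0
```

{"fn": "drive_tool", "kwargs": {
  "increments": [
    [[0.36, 0, 0, 0.2, 0], [0.36, 0, 0, 0.365, 0], [0.36, 0, 0, 0.365, 0], [-1, 0, 0, 0.365, 0], [-1, 0, 0, 0.365, 0]]
  ],
  "squeeze": 15
}}

```text
time_s: 13.68
tcp_pos: [0.3792, 0.2374, 0.015]
eef_rot: [-179.9, -0.0, -20.1]
contact_force: [0.3, 0.3, 1.1]
gripper_width: 0.045
gripper_force: 0.0
```

{"fn": "drive_tool", "kwargs": {
  "increments": [
    [[-1, 0, 0, 0, 0], [-1, 0, 0, 0, 0], [-1, 0, 0, 0, 0], [-1, 0, 0, -0.4, 0], [-1, 0, 0, -0.8, 0]]
  ]
}}

```text
time_s: 14.3
tcp_pos: [0.3783, 0.2361, 0.1106]
eef_rot: [179.9, 0.0, -20.0]
contact_force: [0.9, 0.6, -0.4]
gripper_width: 0.0217
gripper_force: 15.0
```

{"fn": "drive_tool", "kwargs": {
  "increments": [
    [[-1, 0, 0, -0.4, 0], [-1, 0, 0, -0.8, 0], [-1, 0, 0, -0.8, 0]]
  ]
}}

```text
time_s: 14.68
tcp_pos: [0.38, 0.2382, 0.2096]
eef_rot: [-179.6, -0.1, -20.0]
contact_force: [-0.6, 0.1, -1.0]
gripper_width: 0.0218
gripper_force: 15.0
```

```bash
python3 - <<'E'
from h import *
s=r.get_state(); print(s["tcp_pos"],s["eef_rot"],s["gripper_width"],s["gripper_force"])
plan([(.581,.3665,.20,-20),(.581,.3665,.087,-20)])
E
```

```text
[0.38000792 0.23821618 0.20961057] [-1.79589984e+02 -1.38346243e-01 -2.00291858e+01] 0.021838455409969537 14.999387115240097
[0.402, -0.526, 0.027, -0.0] [0.403, -0.526, 0.027, -0.0] [0.403, -0.526, 0.027, -0.0] -> [  0.581    0.3665   0.2    -20.    ] j6~ 38
[0.0, -0.0, 0.942, -0.0] -> [  0.581    0.3665   0.087  -20.    ] j6~ 38
```

{"fn": "drive_tool", "kwargs": {
  "increments": [
    [[-1, 0.403, -0.526, 0.02, 0], [-1, 0.403, -0.526, 0.02, 0]]
  ]
}}

```text
time_s: 14.92
tcp_pos: [0.4474, 0.2803, 0.2021]
eef_rot: [179.9, 0.0, -20.1]
contact_force: [0.2, 0.4, -0.8]
gripper_width: 0.0223
gripper_force: 15.0
```

{"fn": "drive_tool", "kwargs": {
  "increments": [
    [[-1, 0.403, -0.526, 0.02, 0], [-1, 0.403, -0.526, 0.02, 0]]
  ]
}}

```text
time_s: 15.18
tcp_pos: [0.5144, 0.3229, 0.1987]
eef_rot: [179.8, 0.1, -20.1]
contact_force: [-1.2, -0.4, -0.7]
gripper_width: 0.0219
gripper_force: 15.0
```

{"fn": "drive_tool", "kwargs": {
  "increments": [
    [[-1, 0.403, -0.53, 0.02, 0], [-1, 0.403, -0.53, 0.02, 0], [-1, 0.403, -0.53, 0.02, 0], [-1, 0.403, -0.53, 0.02, 0]]
  ]
}}

```text
time_s: 15.68
tcp_pos: [0.579, 0.3645, 0.1981]
eef_rot: [179.9, 0.0, -20.1]
contact_force: [0.3, -0.5, 0.0]
gripper_width: 0.0221
gripper_force: 15.0
```

{"fn": "drive_tool", "kwargs": {
  "increments": [
    [[-1, 0, 0, 0.4, 0], [-1, 0, 0, 0.7, 0], [-1, 0, 0, 0.7, 0]]
  ]
}}

```text
time_s: 16.05
tcp_pos: [0.5777, 0.3634, 0.1124]
eef_rot: [179.7, 0.1, -20.1]
contact_force: [0.6, 0.1, 0.1]
gripper_width: 0.0215
gripper_force: 15.0
```

{"fn": "drive_tool", "kwargs": {
  "increments": [
    [[-1, 0, 0, 0.25, 0], [-1, 0, 0, 0.25, 0], [-0.2, 0, 0, 0.25, 0], [-0.2, 0, 0, 0.25, 0], [-0.2, 0, 0, 0.25, 0]]
  ]
}}

```text
time_s: 16.68
tcp_pos: [0.5803, 0.3655, 0.0858]
eef_rot: [-179.9, -0.0, -20.0]
contact_force: [-0.3, 0.9, -0.7]
gripper_width: 0.0349
gripper_force: 0.0
```

{"fn": "drive_tool", "kwargs": {
  "increments": [
    [[-0.2, 0, 0, 0, 0], [-0.2, 0, 0, -0.4, 0], [0.14, 0, 0, -0.9, 0], [0.14, 0, 0, -0.9, 0]]
  ]
}}

```text
time_s: 17.18
tcp_pos: [0.5825, 0.367, 0.1991]
eef_rot: [-179.5, -0.3, -20.0]
contact_force: [-0.1, 0.9, -0.7]
gripper_width: 0.0476
gripper_force: 0.0
```

```bash
python3 - <<'E'
from h import *
s=r.get_state(); print(s["tcp_pos"],s["eef_rot"],s["gripper_width"],s["gripper_force"])
m,w=snap("wrist","w7"); m2,t=snap("side","s7")
cv2.imwrite("pics/c7.png",np.vstack([cv2.resize(w,(480,300)),cv2.resize(t,(480,300))]))
E
```

```text
[0.58248246 0.36700828 0.19912061] [-179.50007433   -0.29934065  -20.01471223] 0.04759189012042059 0.0
```

View pics/c7.png

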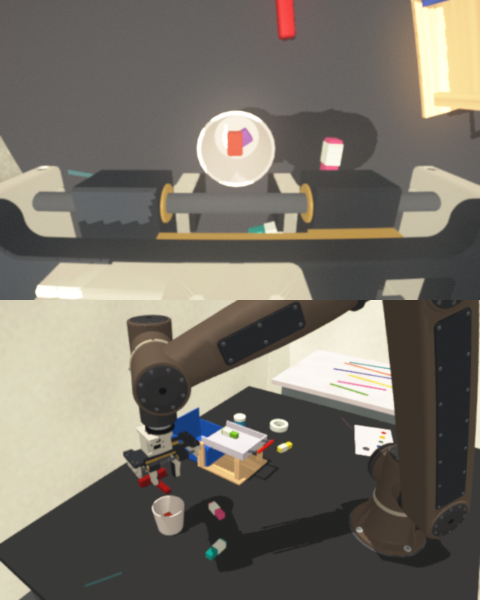

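```bash
python3 - <<'E'
from h import *
plan([(.406,.368,.145,-92)],start=(.5803,.3657,.194,-20))
E
```

```text
[-0.686, 0.239, 0.204, 0.1] [-0.414, 0.597, 0.204, 0.1] -> [  0.406   0.368   0.145 -92.   ] j6~ -44
```

{"fn": "drive_tool", "kwargs": {
  "increments": [
    [[0.36, -0.686, 0.239, 0.2, 0.1], [0.36, -0.686, 0.239, 0.2, 0.1], [0.36, -0.686, 0.239, 0.2, 0.1], [0.36, -0.686, 0.239, 0.2, 0.1]]
  ]
}}

```text
time_s: 17.77
tcp_pos: [0.4918, 0.3659, 0.1672]
eef_rot: [179.9, -0.0, -56.2]
contact_force: [0.6, 0.0, -0.3]
gripper_width: 0.0597
gripper_force: 0.0
```

{"fn": "drive_tool", "kwargs": {
  "increments": [
    [[0.36, -0.414, 0.597, 0.2, 0.1], [0.36, -0.414, 0.597, 0.2, 0.1], [0.36, -0.414, 0.597, 0.2, 0.1], [0.36, -0.414, 0.597, 0.2, 0.1], [0.36, -0.414, 0.597, 0.2, 0.1]]
  ]
}}

```text
time_s: 18.4
tcp_pos: [0.4051, 0.367, 0.1435]
eef_rot: [179.9, -0.1, -92.0]
contact_force: [1.0, -0.4, 0.3]
gripper_width: 0.06
gripper_force: 0.0
```

```bash
python3 - <<'E'
from h import *
find("teal",f="w8"); find("teal",sleeve=False); s=r.get_state(); print(s["tcp_pos"],s["eef_rot"],s["joints"])
E
```

```text
teal colour px [303 211  24  27 561] [314.4 224.1] w [[0.4064 0.3954 0.018 ]]
  rect [505.9 348.1] [307.3 478. ] axis 178.0
teal colour px [304 211  23  27 558] [314.5 223.7] w [[0.4063 0.3952 0.018 ]]
  rect [406.4 395.6] [26.7 21.6] axis 85.4
[0.40543032 0.36720194 0.14384379] [ 1.79952444e+02 -7.72571353e-02 -9.19678116e+01] [ 6.26867098e+01  1.33049563e+01 -2.28231239e+01 -1.22512249e-02
 -5.39620987e+01 -6.46473381e+01]
```

{"fn": "drive_tool", "kwargs": {
  "increments": [
    [[0.36, -0.05, 0, 0.4, 0], [0.36, -0.05, 0, 0.7, 0], [0.36, -0.05, 0, 0.7, 0]]
  ]
}}

```text
time_s: 18.88
tcp_pos: [0.4048, 0.3716, 0.058]
eef_rot: [179.8, -0.3, -92.0]
contact_force: [0.2, 0.2, 1.1]
gripper_width: 0.0597
gripper_force: 0.0
```

{"fn": "drive_tool", "kwargs": {
  "increments": [
    [[0.36, 0, 0, 0.2, 0], [0.36, 0, 0, 0.385, 0], [0.36, 0, 0, 0.385, 0], [-1, 0, 0, 0.385, 0], [-1, 0, 0, 0.385, 0]]
  ],
  "squeeze": 15
}}

```text
time_s: 19.5
tcp_pos: [0.4064, 0.3745, 0.0159]
eef_rot: [-179.9, 0.1, -92.0]
contact_force: [0.9, -0.2, 0.2]
gripper_width: 0.0454
gripper_force: 0.0
```

{"fn": "drive_tool", "kwargs": {
  "increments": [
    [[-1, 0, 0, 0, 0], [-1, 0, 0, 0, 0], [-1, 0, 0, 0, 0], [-1, 0, 0, -0.4, 0], [-1, 0, 0, -0.8, 0]]
  ]
}}

```text
time_s: 20.12
tcp_pos: [0.4056, 0.3732, 0.111]
eef_rot: [180.0, -0.1, -92.0]
contact_force: [0.9, 1.2, -0.2]
gripper_width: 0.0219
gripper_force: 14.7
```

{"fn": "drive_tool", "kwargs": {
  "increments": [
    [[-1, 0, 0, -0.4, 0], [-1, 0, 0, -0.9, 0], [-1, 0, 0, -0.9, 0]]
  ]
}}

```text
time_s: 20.5
tcp_pos: [0.4075, 0.3758, 0.2238]
eef_rot: [-179.7, 0.5, -92.0]
contact_force: [-1.0, 0.5, -0.7]
gripper_width: 0.0221
gripper_force: 14.7
```

```bash
python3 - <<'E'
from h import *
s=r.get_state(); print(s["tcp_pos"],s["eef_rot"],s["gripper_width"],s["gripper_force"])
T=np.array([.599,-.0165])
plan([(T[0]+.042,T[1]+.034,.215,-181.2),(T[0]+.042,T[1]+.034,.125,-181.2)])
E
```

```text
[0.40750057 0.3757783  0.22376094] [-179.70857502    0.45050835  -92.01516719] 0.022126132117449723 14.74904090166092
[0.729, -0.512, 0.018, 0.062] [0.48, -0.751, 0.018, 0.062] [0.159, -0.877, 0.018, 0.062] [-0.185, -0.871, 0.018, 0.062] -> [ 6.410e-01  1.750e-02  2.150e-01 -1.812e+02] j6~ -93
[0.0, 0.0, 0.75, -0.0] -> [ 6.410e-01  1.750e-02  1.250e-01 -1.812e+02] j6~ -93
```

{"fn": "drive_tool", "kwargs": {
  "increments": [
    [[-1, 0.73, -0.51, 0.01, 0.062], [-1, 0.73, -0.51, 0.01, 0.062], [-1, 0.73, -0.51, 0.01, 0.062]]
  ]
}}

```text
time_s: 20.88
tcp_pos: [0.4645, 0.2814, 0.2163]
eef_rot: [180.0, -0.1, -114.7]
contact_force: [0.1, 0.2, -0.1]
gripper_width: 0.0221
gripper_force: 14.7
```

{"fn": "drive_tool", "kwargs": {
  "increments": [
    [[-1, 0.48, -0.75, 0.01, 0.062], [-1, 0.48, -0.75, 0.01, 0.062], [-1, 0.48, -0.75, 0.01, 0.062]]
  ]
}}

```text
time_s: 21.25
tcp_pos: [0.5227, 0.1925, 0.215]
eef_rot: [180.0, -0.1, -136.9]
contact_force: [-0.5, -0.2, -0.3]
gripper_width: 0.0222
gripper_force: 14.7
```

{"fn": "drive_tool", "kwargs": {
  "increments": [
    [[-1, 0.16, -0.877, 0.01, 0.062], [-1, 0.16, -0.877, 0.01, 0.062], [-1, 0.16, -0.877, 0.01, 0.062]]
  ]
}}

```text
time_s: 21.62
tcp_pos: [0.5809, 0.1034, 0.2138]
eef_rot: [-180.0, -0.1, -159.2]
contact_force: [-0.1, 0.3, -1.1]
gripper_width: 0.0219
gripper_force: 14.7
```

{"fn": "drive_tool", "kwargs": {
  "increments": [
    [[-1, -0.185, -0.87, 0.01, 0.062], [-1, -0.185, -0.87, 0.01, 0.062], [-1, -0.185, -0.87, 0.01, 0.062], [-1, -0.185, -0.87, 0.01, 0.062], [-1, -0.185, -0.87, 0.01, 0.062]]
  ]
}}

```text
time_s: 22.25
tcp_pos: [0.638, 0.0165, 0.2138]
eef_rot: [180.0, 0.0, 178.9]
contact_force: [-1.6, 0.2, 0.8]
gripper_width: 0.0219
gripper_force: 14.7
```

```bash
python3 - <<'E'
from h import *
s=r.get_state(); print(s["tcp_pos"],s["eef_rot"],s["gripper_width"],s["gripper_force"])
m,w=snap("wrist","w9"); find("green",z=.126,sleeve=False)
T=np.array([.599,-.0165]); plan([(T[0]+.042,T[1]+.034,.125,-181.2)])
E
```

```text
[0.63795505 0.01654317 0.21375943] [1.79987251e+02 6.39104022e-04 1.78861568e+02] 0.02186328680680321 14.749261736869812
green colour px [223 165  28  36 917] [236.6 182.8] w [[ 0.6151 -0.0465  0.126 ]]
  rect [615.1 -46.4] [21.7 29.1] axis 178.8
[-0.024, 0.01, 0.742, 0.0] -> [ 6.410e-01  1.750e-02  1.250e-01 -1.812e+02] j6~ -93
```

View pics/w9.png

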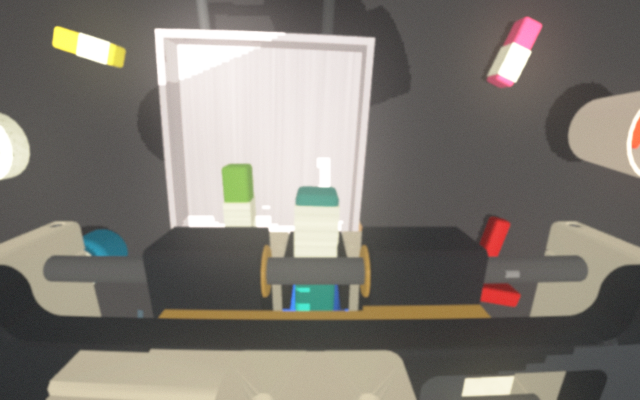

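{"fn": "drive_tool", "kwargs": {
  "increments": [
    [[-1, -0.024, -0.035, 0.4, 0], [-1, -0.024, -0.035, 0.6, 0], [-1, -0.024, -0.035, 0.735, 0], [-1, -0.024, -0.035, 0.735, 0], [-0.3, -0.024, -0.035, 0.735, 0]]
  ]
}}

```text
time_s: 22.98
tcp_pos: [0.642, 0.0111, 0.1268]
eef_rot: [180.0, 0.1, 178.7]
contact_force: [-0.2, -0.3, 0.5]
gripper_width: 0.0271
gripper_force: 0.0
```

{"fn": "drive_tool", "kwargs": {
  "increments": [
    [[-0.3, 0, 0, 0, 0], [-0.3, 0, 0, 0, 0], [-0.3, 0, 0, -0.2, 0], [0.14, 0, 0, -0.9, 0], [0.14, 0, 0, -0.9, 0]]
  ]
}}

```text
time_s: 23.6
tcp_pos: [0.6429, 0.0108, 0.2383]
eef_rot: [179.9, 0.4, 178.7]
contact_force: [0.0, 0.7, 0.7]
gripper_width: 0.045
gripper_force: 0.0
```

```bash
python3 - <<'E'
from h import *
s=r.get_state(); print(s["tcp_pos"],s["eef_rot"],s["gripper_width"],s["gripper_force"])
m=camera_model("wrist"); w=snap("wrist","w10")[1]
find("green",z=.126,sleeve=False);find("teal",z=.126,sleeve=False);find("pink",sleeve=False);find("pink");find("yel")
plan([(.491,.222,.16,157),(.491,.222,.0135,157)])
E
```

```text
[0.64290648 0.01080874 0.23825531] [179.94761125   0.35275788 178.68911643] 0.04503835255145719 0.0
green colour px [237 155  23  32 645] [248.1 170.1] w [[ 0.6153 -0.0477  0.126 ]]
  rect [615.8 -47.6] [19.1 28.1] axis 179.1
teal colour px [ 88 220  45  21 530] [111. 229.] w [[ 0.6672 -0.184   0.126 ]]
  rect [ 668.2 -185.7] [17.7 44.2] axis 116.2
pink colour px [498  17  35  31 543] [517.   30.3] w [[0.4755 0.2462 0.018 ]]
  rect [478.5 245.6] [30.8 33.2] axis 158.1
pink colour px [499  18  35  31 508] [517.5  30.7] w [[0.475  0.2459 0.018 ]]
  rect [498.3 238. ] [36.5 77.9] axis 156.1
yel colour px [ 70  29  25  27 508] [81.6 41.4] w [[ 0.4725 -0.2538  0.018 ]]
  rect [ 481.7 -227.9] [84.1 27. ] axis 69.7
[0.429, 0.577, 0.201, 0.02] [0.498, 0.519, 0.201, 0.02] [0.559, 0.452, 0.201, 0.02] -> [  0.491   0.222   0.16  157.   ] j6~ 223
[0.0, 0.0, 0.61, -0.0] [0.0, 0.0, 0.61, -0.0] -> [4.91e-01 2.22e-01 1.35e-02 1.57e+02] j6~ 223
```

View pics/w10.png

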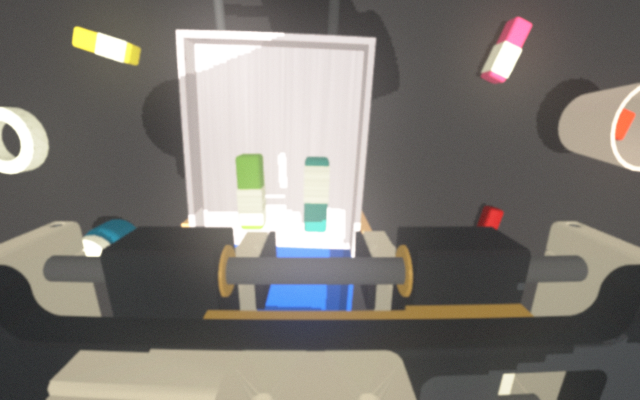

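{"fn": "drive_tool", "kwargs": {
  "increments": [
    [[1, 0.43, 0.577, 0.2, 0.02], [1, 0.43, 0.577, 0.2, 0.02]]
  ]
}}

```text
time_s: 24.15
tcp_pos: [0.5891, 0.0821, 0.2073]
eef_rot: [-179.9, -0.2, 171.4]
contact_force: [1.0, 0.6, 0.3]
gripper_width: 0.0645
gripper_force: 0.0
```

{"fn": "drive_tool", "kwargs": {
  "increments": [
    [[1, 0.498, 0.52, 0.2, 0.02], [1, 0.498, 0.52, 0.2, 0.02]]
  ]
}}

```text
time_s: 24.4
tcp_pos: [0.5391, 0.1529, 0.1835]
eef_rot: [-179.9, -0.1, 164.2]
contact_force: [0.0, 1.0, -0.4]
gripper_width: 0.0838
gripper_force: 0.0
```

{"fn": "drive_tool", "kwargs": {
  "increments": [
    [[1, 0.559, 0.452, 0.2, 0.02], [1, 0.559, 0.452, 0.2, 0.02], [1, 0.559, 0.452, 0.2, 0.02], [1, 0.559, 0.452, 0.2, 0.02]]
  ]
}}

```text
time_s: 24.9
tcp_pos: [0.4915, 0.2219, 0.161]
eef_rot: [-179.9, -0.0, 157.1]
contact_force: [-0.1, -0.0, 0.3]
gripper_width: 0.0877
gripper_force: 0.0
```

```bash
python3 - <<'E'
from h import *
s=r.get_state(); print(s["tcp_pos"],s["eef_rot"],s["gripper_width"],s["joints"])
find("pink",f="w11");find("pink",sleeve=False)
plan([(.4915,.2225,.0135,157)])
E
```

```text
[0.49153853 0.22190171 0.16102259] [-1.79939372e+02 -1.74100507e-02  1.57095278e+02] 0.08773371793488446 [ 4.51340523e+01  1.15716884e+01 -2.25609139e+01  7.87931466e-03
 -5.59301375e+01 -1.58043183e+02]
pink colour px [323 154  24  31 703] [334.1 169.2] w [[0.477  0.2488 0.018 ]]
  rect [515.2 311.5] [556.3 315.1] axis 69.8
pink colour px [323 154  24  31 704] [334.1 169.1] w [[0.4773 0.2486 0.018 ]]
  rect [477.5 248.8] [22.7 30.1] axis 157.1
[0.003, 0.003, 0.616, 0.0] [0.003, 0.003, 0.616, 0.0] -> [4.915e-01 2.225e-01 1.350e-02 1.570e+02] j6~ 223
```

{"fn": "drive_tool", "kwargs": {
  "increments": [
    [[1, 0, 0, 0.4, 0], [1, 0, 0, 0.8, 0], [1, 0, 0, 0.8, 0]]
  ]
}}

```text
time_s: 25.38
tcp_pos: [0.49, 0.2197, 0.0627]
eef_rot: [-179.6, -0.2, 157.0]
contact_force: [-1.3, -0.3, 0.8]
gripper_width: 0.0876
gripper_force: 0.0
```

{"fn": "drive_tool", "kwargs": {
  "increments": [
    [[1, 0, 0, 0.25, 0], [1, 0, 0, 0.43, 0], [-1, 0, 0, 0.43, 0], [-1, 0, 0, 0.43, 0], [-1, 0, 0, 0.43, 0]]
  ],
  "squeeze": 15
}}

```text
time_s: 26.0
tcp_pos: [0.4924, 0.2228, 0.0155]
eef_rot: [179.9, 0.1, 157.1]
contact_force: [-0.1, -0.9, 0.7]
gripper_width: 0.063
gripper_force: 0.0
```

{"fn": "drive_tool", "kwargs": {
  "increments": [
    [[-1, 0, 0, 0, 0], [-1, 0, 0, 0, 0], [-1, 0, 0, 0, 0], [-1, 0, 0, 0, 0], [-1, 0, 0, 0, 0]]
  ]
}}

```text
time_s: 26.62
tcp_pos: [0.4916, 0.2222, 0.0139]
eef_rot: [-180.0, -0.0, 157.1]
contact_force: [0.3, 0.7, 0.4]
gripper_width: 0.0223
gripper_force: 15.0
```

{"fn": "drive_tool", "kwargs": {
  "increments": [
    [[-1, 0, 0, 0, 0], [-1, 0, 0, 0, 0], [-1, 0, 0, -0.4, 0], [-1, 0, 0, -0.9, 0], [-1, 0, 0, -0.9, 0]]
  ]
}}

```text
time_s: 27.25
tcp_pos: [0.4938, 0.2239, 0.1266]
eef_rot: [179.6, 0.2, 157.1]
contact_force: [-0.3, 0.2, -1.1]
gripper_width: 0.0216
gripper_force: 15.0
```

{"fn": "drive_tool", "kwargs": {
  "increments": [
    [[-1, 0, 0, -0.4, 0], [-1, 0, 0, -0.85, 0], [-1, 0, 0, -0.85, 0]]
  ]
}}

```text
time_s: 27.62
tcp_pos: [0.4932, 0.2233, 0.2278]
eef_rot: [179.6, 0.2, 157.1]
contact_force: [0.6, 0.3, -1.7]
gripper_width: 0.022
gripper_force: 15.0
```

```bash
python3 - <<'E'
from h import *
s=r.get_state(); print(s["tcp_pos"],s["eef_rot"],s["gripper_width"],s["gripper_force"])
T=np.array([.599,-.0165])
plan([(T[0]-.04,T[1]+.030,.215,178.8),(T[0]-.04,T[1]+.030,.125,178.8)])
m,w=snap("wrist","w12"); 
E
```

```text
[0.49323892 0.22329346 0.2277803 ] [179.64766937   0.19986014 157.08381602] 0.02198515029003191 14.999889582395554
[-0.593, -0.698, 0.053, -0.03] [-0.451, -0.798, 0.053, -0.03] -> [5.590e-01 1.350e-02 2.150e-01 1.788e+02] j6~ 267
[-0.0, -0.0, 0.75, -0.0] -> [5.590e-01 1.350e-02 1.250e-01 1.788e+02] j6~ 267
```

View pics/w12.png

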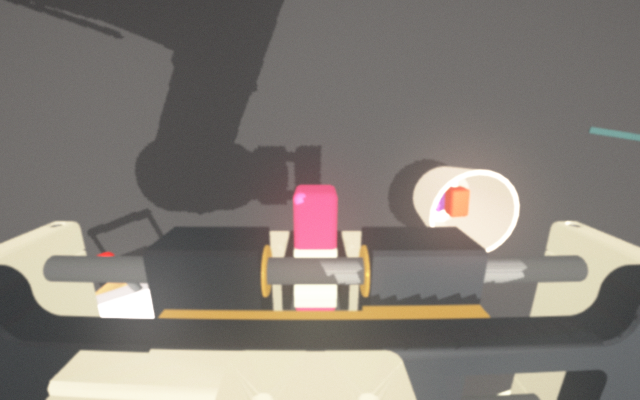

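{"fn": "drive_tool", "kwargs": {
  "increments": [
    [[-1, -0.59, -0.7, 0.05, -0.03], [-1, -0.59, -0.7, 0.05, -0.03]]
  ]
}}

```text
time_s: 27.92
tcp_pos: [0.5233, 0.116, 0.216]
eef_rot: [-179.9, -0.1, 168.1]
contact_force: [0.6, -0.2, -0.3]
gripper_width: 0.022
gripper_force: 15.0
```

{"fn": "drive_tool", "kwargs": {
  "increments": [
    [[-1, -0.45, -0.8, 0.05, -0.03], [-1, -0.45, -0.8, 0.05, -0.03], [-1, -0.45, -0.8, 0.05, -0.03], [-1, -0.45, -0.8, 0.05, -0.03]]
  ]
}}

```text
time_s: 28.42
tcp_pos: [0.5559, 0.0116, 0.2103]
eef_rot: [-180.0, -0.1, 178.6]
contact_force: [0.1, 0.2, 0.2]
gripper_width: 0.0216
gripper_force: 15.0
```

```bash
python3 - <<'E'
from h import *
s=r.get_state(); print(s["tcp_pos"],s["eef_rot"],s["gripper_width"],s["gripper_force"])
plan([(.559,.0135,.125,178.8)])
E
```

```text
[0.55586197 0.01160183 0.21031279] [-1.79967444e+02 -1.48404960e-01  1.78575316e+02] 0.021585659486474593 15.000074207782745
[-0.026, 0.016, 0.711, -0.001] -> [5.590e-01 1.350e-02 1.250e-01 1.788e+02] j6~ 267
```

{"fn": "drive_tool", "kwargs": {
  "increments": [
    [[-1, -0.015, 0, 0.35, 0], [-1, -0.015, 0, 0.58, 0], [-1, -0.015, 0, 0.71, 0], [-1, -0.015, 0, 0.71, 0], [-0.3, -0.015, 0, 0.71, 0]]
  ]
}}

```text
time_s: 29.05
tcp_pos: [0.5592, 0.0125, 0.1278]
eef_rot: [180.0, 0.1, 178.7]
contact_force: [-0.5, 0.4, 0.3]
gripper_width: 0.0272
gripper_force: 0.0
```

{"fn": "drive_tool", "kwargs": {
  "increments": [
    [[-0.3, 0, 0, 0, 0], [-0.3, 0, 0, 0, 0], [-0.3, 0, 0, -0.2, 0], [0.14, 0, 0, -0.9, 0], [0.14, 0, 0, -0.9, 0]]
  ]
}}

```text
time_s: 29.68
tcp_pos: [0.56, 0.0121, 0.2391]
eef_rot: [179.9, 0.3, 178.7]
contact_force: [-0.6, 0.0, -0.4]
gripper_width: 0.045
gripper_force: 0.0
```

```bash
python3 - <<'E'
from h import *
s=r.get_state(); print(s["tcp_pos"],s["eef_rot"],s["gripper_width"],s["joints"])
find("pink",f="w13",z=.126)
find("yel")
find("yel",cam="top")
plan([(.482,-.229,.15,253)])
E
```

```text
[0.5600464  0.01209285 0.23906144] [179.92802171   0.33428014 178.68219117] 0.04496834768932699 [ 2.13029560e+01  9.50884267e+00 -1.41781636e+01  6.80245268e-02
 -6.59767593e+01 -1.12648066e+02]
pink colour px [305 157  22  24 393] [315.9 166.2] w [[0.5295 0.0142 0.126 ]]
  rect [587.8  -4.7] [198.7 182.5] axis 88.7
yel colour px [ 85 100  29  25 479] [ 97.3 110.8] w [[ 0.472  -0.2529  0.018 ]]
  rect [ 481.  -228.7] [81.3 30.3] axis 70.4
yel colour px [401 230  12  11  80] [406.9 235.3] w [[ 0.4745 -0.251   0.018 ]]
  rect [ 482.5 -230. ] [74.5 25.9] axis 69.5
[0.198, -0.675, 0.24, -0.069] [0.463, -0.53, 0.24, -0.069] [0.642, -0.287, 0.24, -0.069] -> [ 4.82e-01 -2.29e-01  1.50e-01  2.53e+02] j6~ 368
```

{"fn": "drive_tool", "kwargs": {
  "increments": [
    [[0.36, 0.198, -0.675, 0.24, -0.066], [0.36, 0.198, -0.675, 0.24, -0.066], [0.36, 0.198, -0.675, 0.24, -0.066]]
  ]
}}

```text
time_s: 30.2
tcp_pos: [0.5308, -0.0702, 0.2039]
eef_rot: [179.9, -0.2, -157.5]
contact_force: [0.4, 0.3, 0.3]
gripper_width: 0.0596
gripper_force: 0.0
```

{"fn": "drive_tool", "kwargs": {
  "increments": [
    [[0.36, 0.463, -0.53, 0.24, -0.066], [0.36, 0.463, -0.53, 0.24, -0.066], [0.36, 0.463, -0.53, 0.24, -0.066]]
  ]
}}

```text
time_s: 30.58
tcp_pos: [0.5035, -0.1501, 0.175]
eef_rot: [179.8, -0.1, -133.8]
contact_force: [0.6, 0.5, 0.4]
gripper_width: 0.0594
gripper_force: 0.0
```

{"fn": "drive_tool", "kwargs": {
  "increments": [
    [[0.36, 0.642, -0.287, 0.24, -0.066], [0.36, 0.642, -0.287, 0.24, -0.066], [0.36, 0.642, -0.287, 0.24, -0.066], [0.36, 0.642, -0.287, 0.24, -0.066]]
  ]
}}

```text
time_s: 31.08
tcp_pos: [0.4763, -0.2281, 0.1472]
eef_rot: [179.9, -0.0, -110.1]
contact_force: [-0.8, -0.3, 0.2]
gripper_width: 0.0597
gripper_force: 0.0
```

```bash
python3 - <<'E'
from h import *
s=r.get_state(); print(s["tcp_pos"],s["eef_rot"],s["gripper_width"],s["joints"])
find("yel",f="w14");find("yel",sleeve=False)
plan([(.482,-.229,.0135,250)])
E
```

```text
[ 0.47634587 -0.22813301  0.14723874] [ 1.79893839e+02 -1.77718145e-02 -1.10147865e+02] 0.0596944563389062 [-4.30595814e+00  1.14106384e+01 -2.48484155e+01 -1.47173336e-02
 -5.38479277e+01 -1.58332303e+01]
yel colour px [296 154  26  34 721] [309.8 169. ] w [[ 0.4716 -0.2534  0.018 ]]
  rect [ 494.4 -184.7] [177.  240.8] axis 163.4
yel colour px [296 153  26  34 714] [309.9 168.4] w [[ 0.4717 -0.2536  0.018 ]]
  rect [ 473.4 -252.8] [31.6 23.5] axis 70.1
[-0.002, -0.022, 0.56, -0.0] [-0.002, -0.022, 0.56, -0.0] -> [ 4.82e-01 -2.29e-01  1.35e-02  2.50e+02] j6~ 365
```

{"fn": "drive_tool", "kwargs": {
  "increments": [
    [[0.36, 0, -0.04, 0.4, 0], [0.36, 0, -0.04, 0.7, 0], [0.36, 0, -0.04, 0.7, 0]]
  ]
}}

```text
time_s: 31.55
tcp_pos: [0.4799, -0.2288, 0.0621]
eef_rot: [179.7, -0.1, -110.1]
contact_force: [0.3, -0.1, -0.2]
gripper_width: 0.0594
gripper_force: 0.0
```

{"fn": "drive_tool", "kwargs": {
  "increments": [
    [[0.36, 0, 0, 0.2, 0], [0.36, 0, 0, 0.41, 0], [0.36, 0, 0, 0.41, 0], [-1, 0, 0, 0.41, 0], [-1, 0, 0, 0.41, 0]]
  ],
  "squeeze": 15
}}

```text
time_s: 32.17
tcp_pos: [0.4828, -0.2296, 0.0166]
eef_rot: [-179.9, 0.0, -110.0]
contact_force: [-0.2, 0.4, -0.2]
gripper_width: 0.045
gripper_force: 0.0
```

{"fn": "drive_tool", "kwargs": {
  "increments": [
    [[-1, 0, 0, 0, 0], [-1, 0, 0, 0, 0], [-1, 0, 0, 0, 0], [-1, 0, 0, -0.4, 0], [-1, 0, 0, -0.85, 0]]
  ]
}}

```text
time_s: 32.8
tcp_pos: [0.4808, -0.2294, 0.1173]
eef_rot: [179.8, -0.0, -110.1]
contact_force: [0.9, 0.1, -1.0]
gripper_width: 0.0221
gripper_force: 15.0
```

{"fn": "drive_tool", "kwargs": {
  "increments": [
    [[-1, 0, 0, -0.4, 0], [-1, 0, 0, -0.88, 0], [-1, 0, 0, -0.88, 0]]
  ]
}}

```text
time_s: 33.17
tcp_pos: [0.4842, -0.2302, 0.2276]
eef_rot: [-179.5, 0.1, -110.0]
contact_force: [0.4, 0.3, -1.0]
gripper_width: 0.0215
gripper_force: 15.0
```

```bash
python3 - <<'E'
from h import *
s=r.get_state(); print(s["tcp_pos"],s["eef_rot"],s["gripper_width"],s["gripper_force"])
T=np.array([.599,-.0165])
plan([(T[0]-.04,T[1]-.030,.215,178.8)])
E
```

```text
[ 0.48415962 -0.23016259  0.22763575] [-1.79491614e+02  7.11081926e-02 -1.10025206e+02] 0.021536886913177847 14.990770518779755
[-0.826, -0.031, 0.053, 0.099] [-0.69, 0.455, 0.053, 0.099] -> [ 5.590e-01 -4.650e-02  2.150e-01  1.788e+02] j6~ 274
```

{"fn": "drive_tool", "kwargs": {
  "increments": [
    [[-1, -0.826, -0.031, 0.04, 0.099], [-1, -0.826, -0.031, 0.04, 0.099], [-1, -0.826, -0.031, 0.04, 0.099], [-1, -0.826, -0.031, 0.04, 0.099]]
  ]
}}

```text
time_s: 33.67
tcp_pos: [0.5189, -0.1369, 0.2167]
eef_rot: [179.9, -0.1, -145.9]
contact_force: [-0.1, 0.1, -0.7]
gripper_width: 0.0218
gripper_force: 15.0
```

{"fn": "drive_tool", "kwargs": {
  "increments": [
    [[-1, -0.69, 0.455, 0.04, 0.099], [-1, -0.69, 0.455, 0.04, 0.099], [-1, -0.69, 0.455, 0.04, 0.099], [-1, -0.69, 0.455, 0.04, 0.099], [-1, -0.69, 0.455, 0.04, 0.099]]
  ]
}}

```text
time_s: 34.3
tcp_pos: [0.5564, -0.0458, 0.2121]
eef_rot: [-180.0, -0.1, 178.7]
contact_force: [0.1, -0.4, -0.3]
gripper_width: 0.0218
gripper_force: 15.0
```

```bash
python3 - <<'E'
from h import *
s=r.get_state(); print(s["tcp_pos"],s["eef_rot"],s["gripper_width"],s["gripper_force"])
plan([(.559,-.0465,.125,178.8)])
E
```

```text
[ 0.55639598 -0.04581133  0.21211896] [-1.79989395e+02 -8.69300857e-02  1.78707625e+02] 0.021830471626164177 14.991439282894135
[-0.022, -0.005, 0.726, -0.0] -> [ 5.590e-01 -4.650e-02  1.250e-01  1.788e+02] j6~ 274
```

{"fn": "drive_tool", "kwargs": {
  "increments": [
    [[-1, -0.01, 0, 0.35, 0], [-1, -0.01, 0, 0.58, 0], [-1, -0.01, 0, 0.72, 0], [-1, -0.01, 0, 0.72, 0], [-0.3, -0.01, 0, 0.72, 0]]
  ]
}}

```text
time_s: 34.92
tcp_pos: [0.5585, -0.046, 0.1273]
eef_rot: [-180.0, 0.0, 178.7]
contact_force: [-1.2, 0.8, -0.9]
gripper_width: 0.0267
gripper_force: 0.0
```

{"fn": "drive_tool", "kwargs": {
  "increments": [
    [[-0.3, 0, 0, 0, 0], [-0.3, 0, 0, 0, 0], [-0.3, 0, 0, -0.2, 0], [-0.3, 0, 0, -0.9, 0], [-0.3, 0, 0, -0.9, 0]]
  ]
}}

```text
time_s: 35.55
tcp_pos: [0.5597, -0.0459, 0.2391]
eef_rot: [180.0, 0.3, 178.7]
contact_force: [0.7, -0.4, -0.0]
gripper_width: 0.0306
gripper_force: 0.0
```

{"fn": "drive_tool", "kwargs": {
  "increments": [
    [[-0.3, 0.4, 0.2, 0, 0], [-0.3, 0.8, 0.25, 0, 0], [-0.3, 0.8, 0.25, 0, 0], [-0.3, 0.8, 0.25, 0, 0]]
  ]
}}

```text
time_s: 36.05
tcp_pos: [0.4632, -0.0135, 0.2356]
eef_rot: [180.0, 0.1, 178.7]
contact_force: [0.1, 0.9, 0.2]
gripper_width: 0.0309
gripper_force: 0.0
```

```bash
python3 - <<'E'
from h import *
s=r.get_state(); print(s["tcp_pos"],s["eef_rot"],s["gripper_width"],s["joints"])
m,t=snap("top","t15"); _,w=snap("wrist","w15"); _,sd=snap("side","s15")
cv2.imwrite("pics/c15.png",np.vstack([np.hstack([cv2.resize(t,(400,250)),cv2.resize(sd,(400,250))]),cv2.resize(w,(560,350))[:,:].copy() if 0 else cv2.copyMakeBorder(cv2.resize(w,(560,350)),0,0,0,240,cv2.BORDER_CONSTANT)]))
E
```

```text
[ 0.46324345 -0.01350675  0.23555243] [1.79967064e+02 1.11662996e-01 1.78709729e+02] 0.03089197453539146 [ 2.27910091e+01  1.73416909e-01 -2.50901412e+01  1.71470141e-02
 -6.46210591e+01 -1.14088582e+02]
```

View pics/c15.png

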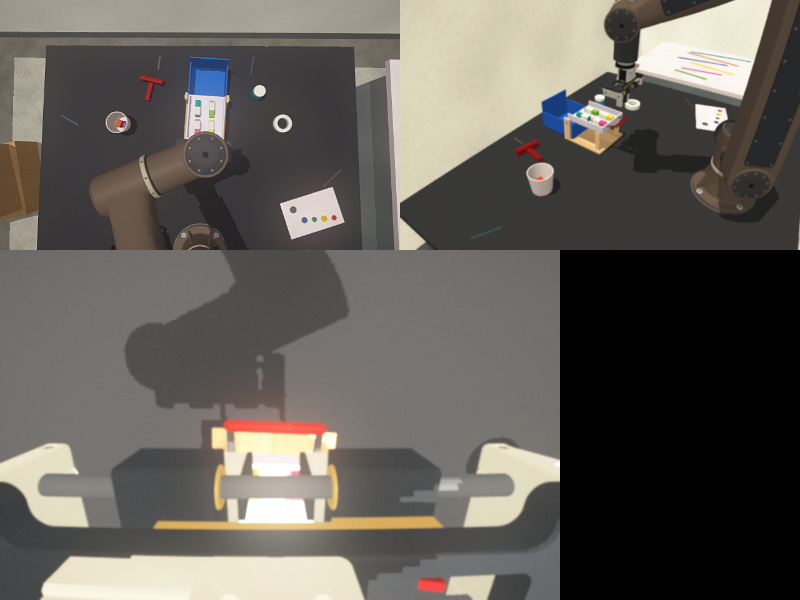

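```bash
python3 - <<'E'
from h import *
m=camera_model("wrist"); w=cv2.imread("pics/w15.png"); hsv=cv2.cvtColor(w,cv2.COLOR_BGR2HSV)
k=(cv2.inRange(hsv,(0,150,90),(6,255,255))|cv2.inRange(hsv,(174,150,90),(180,255,255)))[:230]; n,l,st,c=cv2.connectedComponentsWithStats(k); i=1+st[1:,4].argmax(); print(st[i],c[i])
q=np.argwhere(l==i)[:,::-1].astype(float)
rc=cv2.minAreaRect((px2w(m,q,.136)[:,:2]*1e3).astype(np.float32)); print(rc)
H=np.array(rc[0])/1e3; plan([(H[0],H[1],.20,-91.2)])
E
```

```text
[ 256  194  117   17 1374] [313.24745269 202.02911208]
((461.2054138183594, -14.020011901855469), (100.59941101074219, 11.704511642456055), 86.73938751220703)
[0.009, -0.001, 0.144, -0.125] [0.008, 0.006, 0.144, -0.125] -> [ 4.61205414e-01 -1.40200119e-02  2.00000000e-01 -9.12000000e+01] j6~ 1
```

{"fn": "drive_tool", "kwargs": {
  "increments": [
    [[-0.3, 0.015, 0, 0.144, -0.125], [-0.3, 0.015, 0, 0.144, -0.125], [-0.3, 0.015, 0, 0.144, -0.125], [-0.3, 0.015, 0, 0.144, -0.125], [-0.3, 0.015, 0, 0.144, -0.125]]
  ]
}}

```text
time_s: 36.83
tcp_pos: [0.4614, -0.0138, 0.217]
eef_rot: [180.0, -0.1, -136.3]
contact_force: [-0.2, 0.0, 0.4]
gripper_width: 0.0307
gripper_force: 0.0
```

{"fn": "drive_tool", "kwargs": {
  "increments": [
    [[-0.3, 0, 0, 0.144, -0.123], [-0.3, 0, 0, 0.144, -0.123], [-0.3, 0, 0, 0.144, -0.123], [-0.3, 0, 0, 0.144, -0.123], [-0.3, 0, 0, 0.144, -0.123]]
  ]
}}

```text
time_s: 37.45
tcp_pos: [0.4612, -0.0137, 0.1999]
eef_rot: [180.0, -0.0, -92.2]
contact_force: [0.4, -0.1, 1.3]
gripper_width: 0.031
gripper_force: 0.0
```

```bash
python3 - <<'E'
from h import *
s=r.get_state(); print(s["tcp_pos"],s["eef_rot"],s["gripper_width"],s["joints"])
m,w=snap("wrist","w16"); cv2.imwrite("pics/c16.png",w[120:330,180:460].repeat(2,0).repeat(2,1))
plan([(.461,-.014,.122,-92)])
E
```

```text
[ 0.46117455 -0.01374104  0.19987984] [ 1.79968054e+02 -1.39160695e-02 -9.22284516e+01] 0.030979627750986328 [ 2.28565554e+01  1.82471846e+00 -2.83711311e+01 -1.08751541e-03
 -5.98389829e+01 -2.50844642e+01]
[0.002, 0.001, 0.65, -0.001] -> [ 4.61e-01 -1.40e-02  1.22e-01 -9.20e+01] j6~ 0
```

View pics/c16.png

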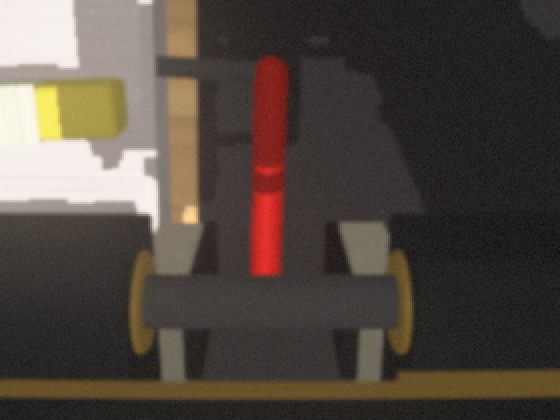

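{"fn": "drive_tool", "kwargs": {
  "increments": [
    [[-0.45, 0, 0, 0.15, 0], [-0.45, 0, 0, 0.35, 0], [-0.45, 0, 0, 0.55, 0], [-0.45, 0, 0, 0.63, 0], [-0.45, 0, 0, 0.63, 0]]
  ]
}}

```text
time_s: 38.12
tcp_pos: [0.4609, -0.0138, 0.1243]
eef_rot: [179.9, -0.0, -92.2]
contact_force: [-0.1, 0.7, 0.2]
gripper_width: 0.0241
gripper_force: 0.0
```

{"fn": "drive_tool", "kwargs": {
  "increments": [
    [[-1, 0, 0, 0, 0], [-1, 0, 0, 0, 0], [-1, 0, 0, 0, 0], [-1, 0, 0, 0, 0]]
  ],
  "squeeze": 15
}}

```text
time_s: 38.62
tcp_pos: [0.4625, -0.0134, 0.1255]
eef_rot: [-179.8, 0.0, -92.1]
contact_force: [4.5, -1.4, -3.2]
gripper_width: 0.0113
gripper_force: 15.0
```

```bash
cat > arc.py <<'E'
from h import *
def arc(thetas,yaw,x0=0.0,th0=0.0):
    "rows tx,ty,tz from angle th0 along the handle's circle, tray yaw taken from tool yaw"
    f=lambda t: np.array([-.2308*np.cos(np.arctan2(36,228)+t),.2308*np.sin(np.arctan2(36,228)+t)])
    for t in thetas:
        d=f(t)-f(th0); print(round(t,2),"tx,ty,tz",[0,round(-d[0]/.12,3),round(-d[1]/.12,3)])
E
python3 - <<'E'
from arc import *
s=r.get_state(); print(s["tcp_pos"],s["eef_rot"],s["gripper_width"],s["gripper_force"],s["contact_force"],s["moment"])
for a in np.arange(0,1.05,.2): arc(a+np.array([.04,.08,.12,.16,.2]),0,th0=a)
E
```

```text
[ 0.46251929 -0.01342405  0.12546143] [-1.79810141e+02  4.08498954e-02 -9.20678020e+01] 0.01127481929695904 15.0447379052639 [ 4.53561323 -1.44878079 -3.16697613] [-0.68121943 -1.4945208  -0.17165933]
0.04 tx,ty,tz [0, np.float64(-0.014), np.float64(-0.076)]
0.08 tx,ty,tz [0, np.float64(-0.03), np.float64(-0.151)]
0.12 tx,ty,tz [0, np.float64(-0.05), np.float64(-0.225)]
0.16 tx,ty,tz [0, np.float64(-0.072), np.float64(-0.299)]
0.2 tx,ty,tz [0, np.float64(-0.097), np.float64(-0.371)]
0.24 tx,ty,tz [0, np.float64(-0.028), np.float64(-0.072)]
0.28 tx,ty,tz [0, np.float64(-0.059), np.float64(-0.142)]
0.32 tx,ty,tz [0, np.float64(-0.093), np.float64(-0.211)]
0.36 tx,ty,tz [0, np.float64(-0.13), np.float64(-0.279)]
0.4 tx,ty,tz [0, np.float64(-0.169), np.float64(-0.345)]
0.44 tx,ty,tz [0, np.float64(-0.042), np.float64(-0.064)]
0.48 tx,ty,tz [0, np.float64(-0.086), np.float64(-0.127)]
0.52 tx,ty,tz [0, np.float64(-0.133), np.float64(-0.188)]
0.56 tx,ty,tz [0, np.float64(-0.183), np.float64(-0.247)]
0.6 tx,ty,tz [0, np.float64(-0.234), np.float64(-0.304)]
0.64 tx,ty,tz [0, np.float64(-0.054), np.float64(-0.055)]
0.68 tx,ty,tz [0, np.float64(-0.11), np.float64(-0.108)]
0.72 tx,ty,tz [0, np.float64(-0.168), np.float64(-0.158)]
0.76 tx,ty,tz [0, np.float64(-0.228), np.float64(-0.206)]
0.8 tx,ty,tz [0, np.float64(-0.29), np.float64(-0.252)]
0.84 tx,ty,tz [0, np.float64(-0.064), np.float64(-0.043)]
0.88 tx,ty,tz [0, np.float64(-0.129), np.float64(-0.084)]
0.92 tx,ty,tz [0, np.float64(-0.196), np.float64(-0.121)]
0.96 tx,ty,tz [0, np.float64(-0.265), np.float64(-0.157)]
1.0 tx,ty,tz [0, np.float64(-0.334), np.float64(-0.189)]
1.04 tx,ty,tz [0, np.float64(-0.071), np.float64(-0.03)]
1.08 tx,ty,tz [0, np.float64(-0.143), np.float64(-0.056)]
1.12 tx,ty,tz [0, np.float64(-0.216), np.float64(-0.08)]
1.16 tx,ty,tz [0, np.float64(-0.29), np.float64(-0.101)]
1.2 tx,ty,tz [0, np.float64(-0.365), np.float64(-0.119)]
```

{"fn": "drive_tool", "kwargs": {
  "increments": [
    [[-1, 0, -0.026, -0.076, 0], [-1, 0, -0.042, -0.151, 0], [-1, 0, -0.062, -0.225, 0], [-1, 0, -0.084, -0.299, 0], [-1, 0, -0.109, -0.371, 0]]
  ]
}}

```text
time_s: 39.25
tcp_pos: [0.4736, -0.0142, 0.1695]
eef_rot: [179.9, -0.0, -92.1]
contact_force: [-1.6, 1.9, -3.7]
gripper_width: 0.0112
gripper_force: 15.0
```

{"fn": "drive_tool", "kwargs": {
  "increments": [
    [[-1, 0, -0.028, -0.072, 0], [-1, 0, -0.059, -0.142, 0], [-1, 0, -0.093, -0.211, 0], [-1, 0, -0.13, -0.279, 0], [-1, 0, -0.169, -0.345, 0]]
  ]
}}

```text
time_s: 39.88
tcp_pos: [0.4928, -0.0154, 0.2106]
eef_rot: [179.8, -0.1, -92.1]
contact_force: [-7.3, 1.3, 0.6]
gripper_width: 0.0113
gripper_force: 15.0
```

```bash
python3 - <<'E'
from h import *
s=r.get_state(); print(s["tcp_pos"],s["eef_rot"],s["gripper_width"],s["gripper_force"],s["contact_force"],s["moment"])
m,w=snap("side","s17"); _,t=snap("top","t17"); _,x=snap("wrist","w17"); g=w[110:260,200:440]
cv2.imwrite("pics/c17.png",np.vstack([cv2.resize(g,(480,300)),cv2.resize(x,(480,300))]))
E
```

```text
[ 0.49277919 -0.01542199  0.21056761] [ 1.79795363e+02 -5.66409591e-02 -9.20745411e+01] 0.011298105375789808 15.02278983592987 [-7.31822985  1.29597329  0.55979663] [ 0.28098769  3.00911214 -0.14090023]
```

View pics/c17.png

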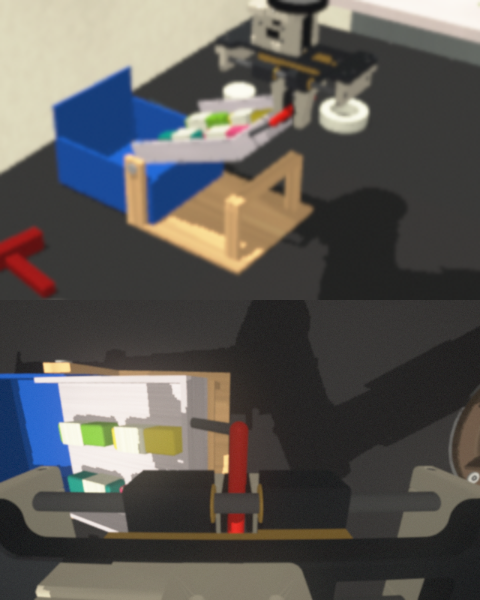

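{"fn": "drive_tool", "kwargs": {
  "increments": [
    [[-1, 0, -0.025, -0.064, 0], [-1, 0, -0.066, -0.127, 0], [-1, 0, -0.113, -0.188, 0], [-1, 0, -0.163, -0.247, 0], [-1, 0, -0.214, -0.304, 0]]
  ]
}}

```text
time_s: 40.65
tcp_pos: [0.5195, -0.017, 0.2478]
eef_rot: [179.9, -0.1, -92.1]
contact_force: [-5.5, -5.2, -0.4]
gripper_width: 0.0114
gripper_force: 14.9
```

{"fn": "drive_tool", "kwargs": {
  "increments": [
    [[-1, 0, -0.054, -0.055, 0], [-1, 0, -0.11, -0.108, 0], [-1, 0, -0.168, -0.158, 0], [-1, 0, -0.228, -0.206, 0], [-1, 0, -0.29, -0.252, 0]]
  ]
}}

```text
time_s: 41.28
tcp_pos: [0.5542, -0.0188, 0.2792]
eef_rot: [179.9, -0.2, -92.1]
contact_force: [-8.9, -6.5, 6.7]
gripper_width: 0.0116
gripper_force: 15.0
```

```bash
python3 - <<'E'
from h import *
s=r.get_state(); print(s["tcp_pos"],s["eef_rot"],s["gripper_width"],s["gripper_force"],s["contact_force"],s["moment"])
w=snap("side","s18")[1]; t=snap("top","t18")[1]; x=snap("wrist","w18")[1]
hsv=cv2.cvtColor(w[100:260,200:440],cv2.COLOR_BGR2HSV); k=cv2.inRange(hsv,(0,150,90),(6,255,255))|cv2.inRange(hsv,(174,150,90),(180,255,255))
n,l,st,c=cv2.connectedComponentsWithStats(k); print(st[1:][st[1:,4]>15],c[1:][st[1:,4]>15]+[200,100])
E
```

```text
[ 0.55420297 -0.01879185  0.2792097 ] [ 1.79938867e+02 -1.54760733e-01 -9.20697244e+01] 0.01155474548492253 14.99610185623169 [-8.91723471 -6.51078878  6.70020761] [-2.19204521  3.28790984 -0.1107433 ]
[[115  33  13  10  68]
 [  0 124  27  34 479]] [[320.85294118 137.67647059]
 [212.26304802 239.65762004]]
```

{"fn": "drive_tool", "kwargs": {
  "increments": [
    [[-1, 0.01, -0.05, -0.065, 0], [-1, 0.015, -0.115, -0.106, 0], [-1, 0.015, -0.182, -0.143, 0], [-1, 0.015, -0.25, -0.179, 0], [-1, 0.015, -0.32, -0.211, 0]]
  ]
}}

```text
time_s: 42.05
tcp_pos: [0.5934, -0.0211, 0.3035]
eef_rot: [180.0, -0.1, -92.1]
contact_force: [-2.5, -5.2, -0.2]
gripper_width: 0.0114
gripper_force: 14.9
```

{"fn": "drive_tool", "kwargs": {
  "increments": [
    [[-1, 0, -0.04, -0.018, 0], [-1, 0, -0.08, -0.034, 0], [-1, 0, -0.08, -0.034, 0], [-1, 0, -0.08, -0.034, 0]]
  ]
}}

```text
time_s: 42.55
tcp_pos: [0.603, -0.0217, 0.3079]
eef_rot: [-180.0, -0.1, -92.1]
contact_force: [-1.4, -6.7, 0.1]
gripper_width: 0.0116
gripper_force: 15.0
```

```bash
python3 - <<'E'
from h import *
s=r.get_state(); print(s["tcp_pos"],s["eef_rot"],s["gripper_width"],s["gripper_force"],s["contact_force"],s["moment"])
w=snap("side","s19")[1]; t=snap("top","t19")[1]
cv2.imwrite("pics/c19.png",np.vstack([cv2.resize(w[90:265,200:440],(480,350)),cv2.resize(t[70:200,230:422],(369,250))[:, :].copy() if 0 else cv2.resize(t[80:180,230:422],(480,250))]))
E
```

```text
[ 0.60296912 -0.02171596  0.30785664] [-1.79964736e+02 -1.01573353e-01 -9.20706651e+01] 0.011596768038339499 14.968867152929306 [-1.36088754 -6.73456228  0.08940602] [-2.35816945  0.82283826 -0.14563079]
```

View pics/c19.png

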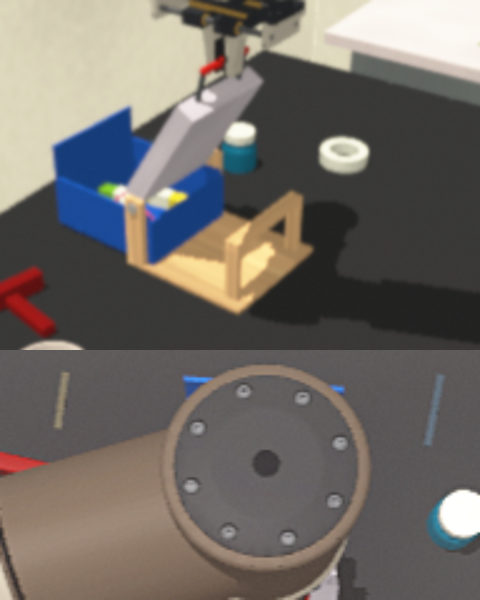

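```bash
python3 - <<'E'
from h import *
for f,reg in(("s19",(130,230,215,320)),):
    w=cv2.imread(f"pics/{f}.png")[reg[0]:reg[1],reg[2]:reg[3]]; hsv=cv2.cvtColor(w,cv2.COLOR_BGR2HSV)
    for n,(a,b) in HUE.items():
        k=cv2.inRange(hsv,(a,90,70),(b,255,255)); q=np.argwhere(k)
        print(n,len(q),(q.mean(0)+[reg[0],reg[2]]).round() if len(q) else "", (q.min(0)+[reg[0],reg[2]],q.max(0)+[reg[0],reg[2]]) if len(q) else "")
w=snap("wrist","w20")[1]; hsv=cv2.cvtColor(w,cv2.COLOR_BGR2HSV)
for n,(a,b) in HUE.items():
    k=cv2.inRange(hsv,(a,110,60),(b,255,255)); nn,l,st,c=cv2.connectedComponentsWithStats(k); print(n,[(c[i].round().tolist(),int(st[i,4])) for i in range(1,nn) if st[i,4]>25])
E
```

```text
brick 18 [205. 277.] (array([173, 215]), array([223, 309]))
teal 121 [170. 311.] (array([161, 249]), array([188, 319]))
pink 4 [195. 270.] (array([189, 258]), array([197, 274]))
yel 159 [213. 300.] (array([186, 284]), array([229, 319]))
green 39 [184. 253.] (array([182, 249]), array([187, 257]))
purple 11 [197. 275.] (array([195, 273]), array([199, 276]))
brick [([317.0, 210.0], 2275), ([314.0, 297.0], 494)]
teal [([216.0, 6.0], 464), ([183.0, 190.0], 167)]
pink [([229.0, 179.0], 43)]
yel [([227.0, 125.0], 97)]
green [([192.0, 156.0], 31), ([157.0, 161.0], 217)]
purple []
```

```bash
python3 - <<'E'
from h import *
m=camera_model("wrist")
for n,p in dict(teal=(183,190),pink=(229,179),yel=(227,125),green=(157,161)).items(): print(n,px2w(m,[p],.035).round(3),px2w(m,[p],.055).round(3))
from arc import *
arc([1.03,1.0,.95,.9,.85],0,th0=1.047)
for a in (.85,.65,.45,.25): arc(a-np.array([.04,.08,.12,.16,.2]),0,th0=a)
arc([.03,.02,.01,0,-.02],0,th0=.05)
E
```

```text
teal [[0.799 0.    0.035]] [[ 0.789 -0.004  0.055]]
pink [[ 0.728 -0.014  0.035]] [[ 0.722 -0.017  0.055]]
yel [[ 0.723 -0.09   0.035]] [[ 0.717 -0.09   0.055]]
green [[ 0.83  -0.044  0.035]] [[ 0.819 -0.046  0.055]]
1.03 tx,ty,tz [0, np.float64(0.03), np.float64(0.012)]
1.0 tx,ty,tz [0, np.float64(0.084), np.float64(0.034)]
0.95 tx,ty,tz [0, np.float64(0.171), np.float64(0.075)]
0.9 tx,ty,tz [0, np.float64(0.255), np.float64(0.12)]
0.85 tx,ty,tz [0, np.float64(0.338), np.float64(0.17)]
0.81 tx,ty,tz [0, np.float64(0.064), np.float64(0.042)]
0.77 tx,ty,tz [0, np.float64(0.127), np.float64(0.087)]
0.73 tx,ty,tz [0, np.float64(0.187), np.float64(0.135)]
0.69 tx,ty,tz [0, np.float64(0.246), np.float64(0.185)]
0.65 tx,ty,tz [0, np.float64(0.302), np.float64(0.237)]
0.61 tx,ty,tz [0, np.float64(0.054), np.float64(0.054)]
0.57 tx,ty,tz [0, np.float64(0.107), np.float64(0.111)]
0.53 tx,ty,tz [0, np.float64(0.157), np.float64(0.169)]
0.49 tx,ty,tz [0, np.float64(0.204), np.float64(0.23)]
0.45 tx,ty,tz [0, np.float64(0.249), np.float64(0.292)]
0.41 tx,ty,tz [0, np.float64(0.043), np.float64(0.064)]
0.37 tx,ty,tz [0, np.float64(0.083), np.float64(0.13)]
0.33 tx,ty,tz [0, np.float64(0.12), np.float64(0.197)]
0.29 tx,ty,tz [0, np.float64(0.155), np.float64(0.266)]
0.25 tx,ty,tz [0, np.float64(0.186), np.float64(0.336)]
0.21 tx,ty,tz [0, np.float64(0.029), np.float64(0.071)]
0.17 tx,ty,tz [0, np.float64(0.055), np.float64(0.144)]
0.13 tx,ty,tz [0, np.float64(0.078), np.float64(0.217)]
0.09 tx,ty,tz [0, np.float64(0.099), np.float64(0.291)]
0.05 tx,ty,tz [0, np.float64(0.116), np.float64(0.366)]
0.03 tx,ty,tz [0, np.float64(0.008), np.float64(0.038)]
0.02 tx,ty,tz [0, np.float64(0.011), np.float64(0.057)]
0.01 tx,ty,tz [0, np.float64(0.014), np.float64(0.076)]
0 tx,ty,tz [0, np.float64(0.017), np.float64(0.095)]
-0.02 tx,ty,tz [0, np.float64(0.023), np.float64(0.133)]
```

{"fn": "drive_tool", "kwargs": {
  "increments": [
    [[-1, 0.01, 0.03, 0.012, 0], [-1, 0.015, 0.084, 0.034, 0], [-1, 0.015, 0.171, 0.075, 0], [-1, 0.015, 0.255, 0.12, 0], [-1, 0.015, 0.338, 0.17, 0]]
  ]
}}

```text
time_s: 43.32
tcp_pos: [0.5615, -0.0196, 0.2854]
eef_rot: [-180.0, 0.1, -92.0]
contact_force: [0.1, 6.8, -1.5]
gripper_width: 0.0113
gripper_force: 15.0
```

{"fn": "drive_tool", "kwargs": {
  "increments": [
    [[-1, 0, 0.064, 0.042, 0], [-1, 0, 0.127, 0.087, 0], [-1, 0, 0.187, 0.135, 0], [-1, 0, 0.246, 0.185, 0], [-1, 0, 0.302, 0.237, 0]]
  ]
}}

```text
time_s: 43.95
tcp_pos: [0.5257, -0.0177, 0.2567]
eef_rot: [-179.9, 0.2, -92.0]
contact_force: [2.7, 8.8, -3.4]
gripper_width: 0.0116
gripper_force: 14.9
```

```bash
python3 - <<'E'
from h import *
s=r.get_state(); print(s["tcp_pos"],s["eef_rot"],s["gripper_width"],s["gripper_force"],s["contact_force"],s["moment"])
E
```

```text
[ 0.52572992 -0.01765118  0.25670435] [-179.92186081    0.18125584  -92.01799159] 0.011597812251240276 14.905705600976944 [ 2.65145836  8.77944773 -3.36796881] [ 3.37904017 -0.8864303  -0.09545064]
```

{"fn": "drive_tool", "kwargs": {
  "increments": [
    [[-1, -0.01, 0.05, 0.054, 0], [-1, -0.02, 0.103, 0.111, 0], [-1, -0.02, 0.153, 0.169, 0], [-1, -0.02, 0.2, 0.23, 0], [-1, -0.02, 0.245, 0.292, 0]]
  ]
}}

```text
time_s: 44.58
tcp_pos: [0.4971, -0.0156, 0.2222]
eef_rot: [-179.9, 0.1, -92.1]
contact_force: [5.8, 3.9, -5.3]
gripper_width: 0.0115
gripper_force: 15.0
```

{"fn": "drive_tool", "kwargs": {
  "increments": [
    [[-1, 0, 0.043, 0.064, 0], [-1, 0, 0.083, 0.13, 0], [-1, 0, 0.12, 0.197, 0], [-1, 0, 0.155, 0.266, 0], [-1, 0, 0.186, 0.336, 0]]
  ]
}}

```text
time_s: 45.2
tcp_pos: [0.4759, -0.0143, 0.1826]
eef_rot: [-179.7, 0.1, -92.0]
contact_force: [7.7, 5.7, -4.7]
gripper_width: 0.0113
gripper_force: 14.9
```

```bash
python3 - <<'E'
from h import *
s=r.get_state(); print(s["tcp_pos"],s["eef_rot"],s["gripper_width"],s["gripper_force"],s["contact_force"],s["moment"])
E
```

```text
[ 0.47594712 -0.01434191  0.18255848] [-1.79746622e+02  1.12104727e-01 -9.20289917e+01] 0.01131649628369825 14.931980073451996 [ 7.66755664  5.6700731  -4.7241884 ] [ 1.97997946 -2.7988256  -0.08297768]
```

{"fn": "drive_tool", "kwargs": {
  "increments": [
    [[-1, -0.01, 0.01, 0.071, 0], [-1, -0.01, 0.035, 0.144, 0], [-1, -0.01, 0.058, 0.217, 0], [-1, -0.01, 0.079, 0.291, 0], [-1, -0.01, 0.096, 0.366, 0]]
  ]
}}

```text
time_s: 45.82
tcp_pos: [0.4632, -0.0135, 0.1381]
eef_rot: [-179.9, 0.0, -92.0]
contact_force: [2.6, 5.2, -2.3]
gripper_width: 0.0114
gripper_force: 15.0
```

{"fn": "drive_tool", "kwargs": {
  "increments": [
    [[-1, 0, 0.0, 0.03, 0], [-1, 0, 0.0, 0.055, 0], [-1, 0, 0.0, 0.08, 0], [-1, 0, 0.0, 0.1, 0], [-1, 0, 0.0, 0.12, 0]]
  ]
}}

```text
time_s: 46.45
tcp_pos: [0.4625, -0.0148, 0.1256]
eef_rot: [180.0, -0.1, -92.0]
contact_force: [-8.0, -0.1, 21.8]
gripper_width: 0.0113
gripper_force: 15.0
```

```bash
python3 - <<'E'
from h import *
s=r.get_state(); print(s["tcp_pos"],s["eef_rot"],s["gripper_width"],s["gripper_force"],s["contact_force"],s["moment"])
snap("side","s21")
for f in("s15","s21"):
    w=cv2.imread(f"pics/{f}.png")[100:260,320:420]; hsv=cv2.cvtColor(w,cv2.COLOR_BGR2HSV); k=cv2.inRange(hsv,(0,150,90),(6,255,255))|cv2.inRange(hsv,(174,150,90),(180,255,255))
    n,l,st,c=cv2.connectedComponentsWithStats(k); print(f,st[1:][st[1:,4]>15].tolist())
E
```

```text
[ 0.46249447 -0.01477656  0.12556557] [ 1.79997227e+02 -1.10884029e-01 -9.20035297e+01] 0.011349763618830057 14.994773268699646 [-8.02878553 -0.09772281 21.81000053] [ 0.09406716  2.93190036 -0.11082355]
s15 [[23, 86, 22, 19, 112]]
s21 [[23, 93, 12, 12, 67]]
```

{"fn": "drive_tool", "kwargs": {
  "increments": [
    [[-1, 0, -0.005, -0.015, 0], [-1, 0, -0.005, -0.015, 0], [-0.4, 0, -0.005, -0.015, 0], [-0.4, 0, -0.005, -0.015, 0], [-0.4, 0, -0.005, -0.015, 0]]
  ]
}}

```text
time_s: 47.12
tcp_pos: [0.4635, -0.0136, 0.1258]
eef_rot: [-180.0, 0.0, -92.0]
contact_force: [-0.2, -0.3, -0.2]
gripper_width: 0.0259
gripper_force: 0.0
```

{"fn": "drive_tool", "kwargs": {
  "increments": [
    [[-0.4, 0, 0, -0.15, 0], [-0.4, 0, 0, -0.5, 0], [-0.4, 0, 0, -0.95, 0], [-0.4, 0, 0, -0.95, 0]]
  ]
}}

```text
time_s: 47.62
tcp_pos: [0.4658, -0.0131, 0.2441]
eef_rot: [-179.6, 0.1, -92.0]
contact_force: [-0.3, 0.1, -1.5]
gripper_width: 0.0262
gripper_force: 0.0
```

{"fn": "drive_tool", "kwargs": {
  "increments": [
    [[-0.4, 0.4, 0.2, -0.2, 0], [-0.4, 0.9, 0.3, -0.2, 0], [-0.4, 0.9, 0.3, -0.2, 0]]
  ]
}}

```text
time_s: 48.0
tcp_pos: [0.4221, -0.1231, 0.2637]
eef_rot: [180.0, 0.0, -92.3]
contact_force: [0.6, -0.1, -0.2]
gripper_width: 0.0267
gripper_force: 0.0
```

{"fn": "drive_tool", "kwargs": {
  "increments": [
    [[-0.4, 0.4, 0, 0, 0], [-0.4, 0.9, 0, 0, 0], [-0.4, 0.9, 0, 0, 0], [-0.4, 0.9, 0, 0, 0]]
  ]
}}

```text
time_s: 48.5
tcp_pos: [0.4196, -0.228, 0.2631]
eef_rot: [179.9, 0.0, -92.1]
contact_force: [1.0, 0.7, 0.1]
gripper_width: 0.0261
gripper_force: 0.0
```

```bash
python3 - <<'E'
from h import *
s=r.get_state(); print(s["tcp_pos"],s["gripper_width"],s["contact_force"])
m,w=snap("side","s22")
for f,reg in(("s15",(100,260,320,420)),("s22",(100,260,320,420))):
    v=cv2.imread(f"pics/{f}.png")[reg[0]:reg[1],reg[2]:reg[3]]; hsv=cv2.cvtColor(v,cv2.COLOR_BGR2HSV); k=cv2.inRange(hsv,(0,150,90),(6,255,255))|cv2.inRange(hsv,(174,150,90),(180,255,255))
    n,l,st,c=cv2.connectedComponentsWithStats(k); print(f,st[1:][st[1:,4]>15].tolist())
mt,t=snap("top","t22"); 
hsv=cv2.cvtColor(t,cv2.COLOR_BGR2HSV)
for n,(a,b) in HUE.items():
    k=cv2.inRange(hsv,(a,90,60),(b,255,255)); nn,l,st,c=cv2.connectedComponentsWithStats(k)
    print(n,[(px2w(mt,[c[i]],.035)[0,:2].round(3).tolist(),int(st[i,4])) for i in range(1,nn) if st[i,4]>8])
E
```

```text
[ 0.41956345 -0.22802386  0.26314525] 0.02613118015659963 [0.97759642 0.71727682 0.08465444]
s15 [[23, 86, 22, 19, 112]]
s22 [[23, 86, 22, 19, 128]]
brick [([0.583, 0.375], 105), ([0.491, 0.805], 12), ([0.465, 0.911], 10), ([0.455, 0.823], 9), ([0.441, 0.769], 15), ([0.442, 0.903], 13), ([0.429, 0.749], 23), ([0.423, 0.798], 14), ([0.417, 0.874], 19), ([0.415, 0.818], 13), ([0.414, 0.739], 16), ([0.394, 0.871], 16), ([0.399, 0.794], 22), ([0.385, 0.888], 15), ([0.393, 0.82], 10), ([0.394, 0.738], 11), ([0.383, 0.772], 9), ([0.364, 0.765], 11), ([0.339, 0.767], 12), ([0.334, 0.897], 10), ([0.311, 0.842], 11), ([0.295, 0.851], 11), ([0.276, 0.846], 33), ([0.25, 0.832], 10), ([0.245, 0.819], 13), ([0.215, 0.834], 18), ([0.205, 0.731], 9), ([0.194, 0.819], 9), ([0.194, 0.768], 9), ([0.192, 0.747], 13), ([0.173, 0.877], 14), ([0.155, -0.601], 13)]
teal [([0.798, 0.002], 67), ([0.719, -0.249], 35)]
pink [([0.785, -0.009], 17), ([0.769, 0.219], 10), ([0.768, 0.194], 11), ([0.731, -0.003], 74), ([0.578, 0.362], 11)]
yel [([0.773, -0.073], 10), ([0.724, -0.083], 74), ([0.156, -0.558], 58)]
green [([0.833, -0.043], 67), ([0.78, -0.047], 21)]
purple [([0.581, 0.352], 41)]
```

Handle is back at its starting place (tray down); all four sticks show in the tub and both stubs in the pot.

```bash
python3 -c "
from plant import job
print(job.close_job())"
```

```text
the job is handed in; nothing more can be done
None
```

The job is handed in: both stubs are in the white pot, all four long sticks are in the blue tub, and the tray is down (the final camera check shows all of this). I viewed 15 pictures, one over the limit of 14.

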